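# Make up two soil-sampling kits on the weighing bench

### The job

Make up the two soil-sampling kits: stand the large moisture tin and the square jar in their nests in the two-nest tray, and the small moisture tin and the shorter vial in theirs in the three-nest tray. Draw the bottom slide mailer out of the dispenser and lay it, right side up, in the oblong nest of the three-nest tray. Each thing sits flat on the floor of its own nest; the taller vial stays standing where it is, and the other mailers stay stacked in the dispenser.

Things in the scene. Friction and masses are not known exactly. Their poses are not given: they have to be found in the camera images.
- mailer0_c (a point): The bottom slide mailer in the dispenser: flat white plastic box 96 long x 36 wide x 12 mm thick. Point: its centre; x along its length, z up. At the start it lies level with its centre 36 mm above the bench, its front end (-x) standing 35 mm clear of the dispenser, over open air; three more lie on its rear part.
- mailer3_c (a point): The top one of the three mailers that stay in the dispenser, same size; the point is its centre, 72 mm above the bench at the start (12 mm lower once the bottom one has been drawn out and the stack has dropped).
- dispenser: Gravity-fed mailer dispenser, fixed: grey plinth 106 (x) x 64 x 30 mm high, on it a clear column 46 mm wide reaching 84 mm above the bench. Origin: centre of its underside, z up. The mouth, 17 mm high, is in the front face at x = -53 mm and looks along its -x, roughly towards the robot. The bottom mailer's centre starts at x = -40 mm; drawn level along -x it is out after about 65 mm.
- large_tin_c (a point): Large aluminium moisture tin with lid: upright cylinder 60 mm diameter, 42 mm high (about 80 g). The point is its centre, half-way up (21 mm).
- small_tin_c (a point): Small aluminium moisture tin with lid: upright cylinder 46 mm diameter, 36 mm high (about 50 g). The point is its centre, half-way up (18 mm).
- jar_c (a point): Square white plastic sample jar with a round black screw cap: body 46 x 46 x 50 mm high, cap 42 mm diameter, 65 mm high in all (about 100 g). The point is half-way up, 32.5 mm above its underside; its x and y axes are square to the flat sides.
- short_vial_c (a point): The shorter of two amber glass vials with black caps: upright cylinder 28 mm diameter, 45 mm high (about 50 g). The point is its centre, half-way up (22.5 mm).
- tall_vial_c (a point): The taller of the two amber glass vials with black caps: upright cylinder 28 mm diameter, 72 mm high. It is not needed. The point is its centre, half-way up (36 mm).
- bulk_tray: Kit tray with TWO nests, fixed: flat white plate 160 (x) x 90 (y) x 8 mm. Origin: centre of its underside, z up. Nests are dark-lined flat recesses 3 mm deep (floor 5 mm above the bench): a large round one, 76 mm diameter, centred at x = -36, y = 0 mm, for the large tin; a square one, 62 x 62 mm, square to the tray, at x = +44, y = 0 mm, for the jar.
- slide_tray: Kit tray with THREE nests, fixed: flat white plate 145 (x) x 135 (y) x 8 mm. Origin: centre of its underside, z up. Nests are dark-lined flat recesses 3 mm deep (floor 5 mm above the bench): oblong 112 (x) x 52 (y) mm at x = 0, y = -35.5 mm for the mailer (either way); round, 62 mm diameter, at x = -36, y = +30.5 mm for the small tin; round, 44 mm, at x = +44, y = +30.5 mm for the short vial.
Things that resemble listed ones, but are neither listed nor needed, are in the scene too. What is shaped like the part that bears short_vial_c but blue or red is not meant.

How it is judged:
By the outcome, as a careful person would: the job done as asked, in the order asked, and still so for the second after the job is handed in, with the robot touching nothing.
It also fails if it takes over 120 s, if anything falls off the work surface, if the arm or the gripper's body presses on something with over 40 N, if the wrist force passes 120 N, or if a joint passes its speed limit or range.

### The arm

A 6-joint arm with a two-finger parallel gripper is mounted at the origin on the work surface. World frame = base frame: x ahead of the robot, y to its left, z up, the work surface at z = 0. Lengths are in m, angles in rad, forces in N, time in s.
With the tool pointing down it reaches from about 0.3 to 0.85 m from the base axis. Payload 5.4 kg.
Tool frame: the origin (TCP) lies midway between the tips of the shut fingers; the grasp point (between the pads) lies 19 mm behind it; z points along the fingers, y is the direction in which the jaws open and shut (so a half turn about z gives the same grasp; the last joint's range is limited). The gripper opens to 85 mm and grips with 20 to 120 N. Pads are 22 mm wide; open, the fingers measure 114 mm over their backs; the gripper's body (76 mm by 85 mm) begins 54 mm behind the grasp point. The pads swing forward as they close: fully open they stand 13 mm farther back than shut.
Start: joints at [-1.338, 0.158, 1.597, -0, 1.386, -0.21], TCP at [0.246, -0.52, 0.231] pointing down, gripper open.
Joint ranges: [-2.91, 2.91], [-0.94, 2.29], [0.18, 2.7], [-1.29, 4.43], [0.17, 2.64], [-3, 3]. Speed limits (rad/s): [2.57, 2.57, 3.14, 3.14, 3.14, 3.14].

### API

Orientations are given as a unit quaternion [w, x, y, z].
In Python, from rig import ctrl, eyes gives the robot as it stands.
- The arm moves only by the shell command python3 -m creep 'ROWS' [FORCE]. ROWS is a JSON object of lists of equal length, an entry for each row: "offset": the shift along the tool's x, y, z in mm, a list of three; "spin": the turn about the tool's z in units of 6 degrees (1.0 is 6 degrees); "grip": the closure in counts, from 0 (fully open) to 255 (shut). In form: {"offset": [[x, y, z], ...], "spin": [spin, ...], "grip": [grip, ...]}. A call has 1 to 12 rows; each row is the pose to reach, as a shift and turn from the pose measured when the call began, along the tool's axes at that moment; what a row does not reach only later rows make up. A row lasts 1/12 s, in which the tool goes at most 41.7 mm and 7.16 degrees, less where a joint would pass 70% of its speed; a pose out of reach is approached as far as the arm can. A call with a gripper value outside its range is refused whole. The fingers move at their own pace and stop on an object; FORCE is the grip in N (left out, the last holds). Time passes only in rows, so rows that repeat a pose let the fingers close. It gives the time, the measured TCP pose, the force and the opening at its end, in the units of the state.
- ctrl.state(): the state, without advancing time (a new reading comes with each control period).
- eyes.capture(name): name is "side" or "top" or "wrist"; returns (picture, depth): 400x640x3 uint8, red, green, blue; 400x640 float32, m along the optical axis (not along the pixel's ray), 0 where there is no reading.
- eyes.calibration(name): a dict with "fx", "fy", "cx", "cy" (pixels), "eye" and "orientation" of the camera in the world. Camera axes: x right, y down, z forward; pixel columns grow to the right and rows downward; lengths in m; the calibration is good to about 2 mm. A picture is of the moment at which its call begins: read the wrist's pose just before it. calibration takes no time and is no camera call; for the wrist camera it gives the pose at the moment of the call.
- ctrl.sign_off(): hands the job in, once; it reports no verdict.
The state is a dict: "t": time; "joint_positions": joint angles; "joint_vel": joint speeds; "joint_efforts": joint torques, N m; "position": TCP position; "orientation": TCP orientation; "ft_force": force on the tool from outside, world axes, zero at the start; "wrist_torque": the same for the moment, N m; "gripper_width": finger opening in m.
Only numpy, scipy, OpenCV 4.12 (cv2) and the standard library are available. Lean on these libraries where they do the work, as an engineer would, in place of code of your own. Each camera call takes 0.05 s, during which the arm holds its last target.

## Working session

There is one attempt and no reset: what is moved stays moved. The work goes in short steps, Python scripts to look and compute and a shell command to move; the robot and the scene stay as the last step left them, time stands still between calls to the robot, and variables do not carry over. Pictures are saved under pics/ and viewed, and the job is handed in when it is done.

```bash
ls; mkdir -p pics; python3 - <<'E'
from rig import ctrl, eyes
import cv2, numpy as np
s=ctrl.state()
print({k:np.round(v,3).tolist() for k,v in s.items()})
for n in ["side","top","wrist"]:
    p,d=eyes.capture(n); cv2.imwrite(f"pics/{n}0.png",p[...,::-1]); np.savez(f"pics/{n}0.npz",p=p,d=d)
    c=eyes.calibration(n); np.save(f"pics/{n}0cal.npy",c,allow_pickle=True)
    print(n,c)
E
```

```text
pics
{'t': 0.0, 'joint_positions': [-1.338, 0.159, 1.598, -0.0, 1.386, -0.21], 'joint_vel': [-0.001, -0.001, 0.0, 0.0, 0.001, -0.001], 'joint_efforts': [-0.0, -39.6, -33.143, -0.0, 0.008, 0.0], 'position': [0.246, -0.519, 0.23], 'orientation': [-0.001, 0.976, 0.22, -0.0], 'ft_force': [-0.465, 0.262, 0.254], 'wrist_torque': [0.044, -0.021, -0.035], 'gripper_width': 0.086}
side {'fx': 431.8187487812818, 'fy': 431.8187487812818, 'cx': 315.72217426689116, 'cy': 197.93855506477274, 'eye': array([0.3002681 , 0.82994594, 0.6982314 ]), 'orientation': array([ 0.04732905, -0.11559177,  0.88425046, -0.44999959])}
top {'fx': 458.86640527537554, 'fy': 458.86640527537554, 'cx': 314.2875832659424, 'cy': 194.90198897998224, 'eye': array([ 0.36370976, -0.01648065,  1.12253525]), 'orientation': array([-0.05424811,  0.70597598, -0.70533795,  0.03396226])}
wrist {'fx': 276.4277061834186, 'fy': 276.4277061834186, 'cx': 320.8542877072415, 'cy': 201.176202493907, 'eye': array([ 0.31284219, -0.48776402,  0.37324367]), 'orientation': array([ 0.12453653,  0.83613464, -0.52833313, -0.0789533 ])}
```

View pics/top0.png

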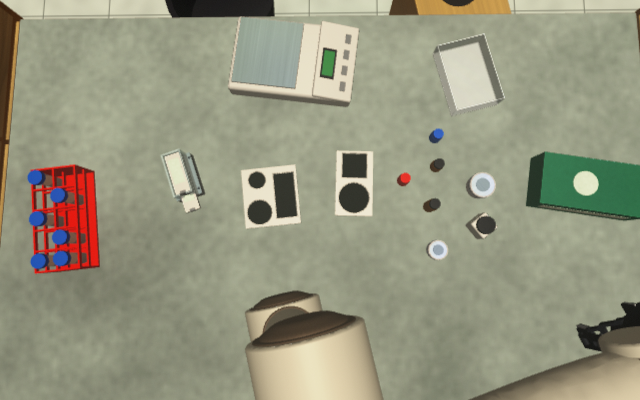

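View pics/side0.png

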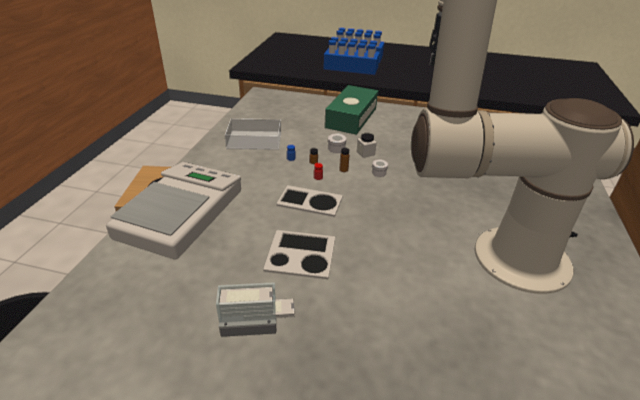

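View pics/wrist0.png

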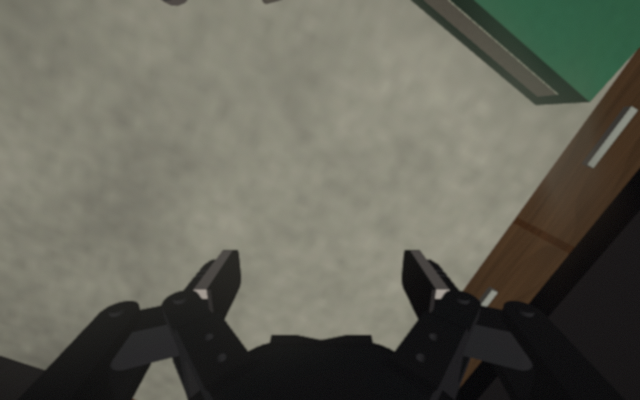

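```bash
cat > h.py <<'E'
import numpy as np, cv2
from scipy.spatial.transform import Rotation as R
def rot(q): return R.from_quat([q[1],q[2],q[3],q[0]])
def ray(c,u,v):
    d=np.array([(u-c['cx'])/c['fx'],(v-c['cy'])/c['fy'],1.0]); return rot(c['orientation']).apply(d)
def atz(c,u,v,z):
    r=ray(c,u,v); e=np.array(c['eye']); return e+r*(z-e[2])/r[2]
def proj(c,P):
    q=rot(c['orientation']).inv().apply(np.array(P)-c['eye']); q=np.atleast_2d(q)
    return np.c_[c['fx']*q[:,0]/q[:,2]+c['cx'],c['fy']*q[:,1]/q[:,2]+c['cy']]
def cloud(c,d):
    v,u=np.mgrid[:d.shape[0],:d.shape[1]]
    k=np.stack([(u-c['cx'])/c['fx']*d,(v-c['cy'])/c['fy']*d,d],-1).reshape(-1,3)
    return (rot(c['orientation']).apply(k)+c['eye']).reshape(d.shape+(3,))
def load(n):
    z=np.load(f"pics/{n}.npz"); return z['p'],z['d'],np.load(f"pics/{n}cal.npy",allow_pickle=True).item()
def snap(cam,n,zoom=None):
    from rig import eyes
    c=eyes.calibration(cam); p,d=eyes.capture(cam)
    cv2.imwrite(f"pics/{n}.png",p[...,::-1]); np.savez(f"pics/{n}.npz",p=p,d=d); np.save(f"pics/{n}cal.npy",c,allow_pickle=True)
    return p,d,c
def crop(n,x0,y0,x1,y1,k,out):
    p=load(n)[0]; cv2.imwrite(f"pics/{out}.png",cv2.resize(p[y0:y1,x0:x1,::-1],None,fx=k,fy=k,interpolation=cv2.INTER_CUBIC))
def go(target=None,yaw=None,P=None):
    """tool offset (mm) from measured pose to target TCP (world), and spin to have jaw axis (tool y) along yaw deg (mod 180)"""
    from rig import ctrl
    s=ctrl.state(); r=rot(s['orientation'])
    o=r.inv().apply(np.array(target)-s['position'])*1000
    y=r.apply([0,1,0]); a=np.degrees(np.arctan2(y[1],y[0]))
    sp=None
    if yaw is not None:
        d=(a-yaw+90)%180-90  # tool z down: positive spin => world yaw decreases
        sp=d/6
    print("t",round(s['t'],2),"pos",np.round(s['position'],4),"jawyaw",round(a,1),"j6",round(s['joint_positions'][5],2),"off",np.round(o,1),"spin",None if sp is None else round(sp,2),"alt",None if sp is None else round(sp-np.sign(sp)*30,2))
E
python3 - <<'E'
from h import *
crop("top0",390,110,530,270,4.5,"c1"); crop("top0",150,130,390,250,3.3,"c2")
p,d,c=load("top0"); X=cloud(c,d)
for n,u,v in [("shortv",437,165),("tallv",432,205),("blue",437,134),("red",404,179),("ltin",482,185),("stin",437,250),("jar",484,225),("mail",190,205),("bench",380,300)]:
    print(n,np.round(X[v,u],4))
E
```

```text
shortv [ 0.5705 -0.2765  0.0428]
tallv [ 0.4721 -0.2554  0.0715]
blue [ 0.6449 -0.2778  0.0468]
red [ 0.5367 -0.1975  0.0449]
ltin [ 0.5228 -0.3811  0.0399]
stin [ 0.3702 -0.2724  0.0343]
jar [ 0.427  -0.3738  0.0634]
mail [0.4753 0.3115 0.0419]
bench [ 0.2512 -0.142  -0.0032]
```

View pics/c1.png

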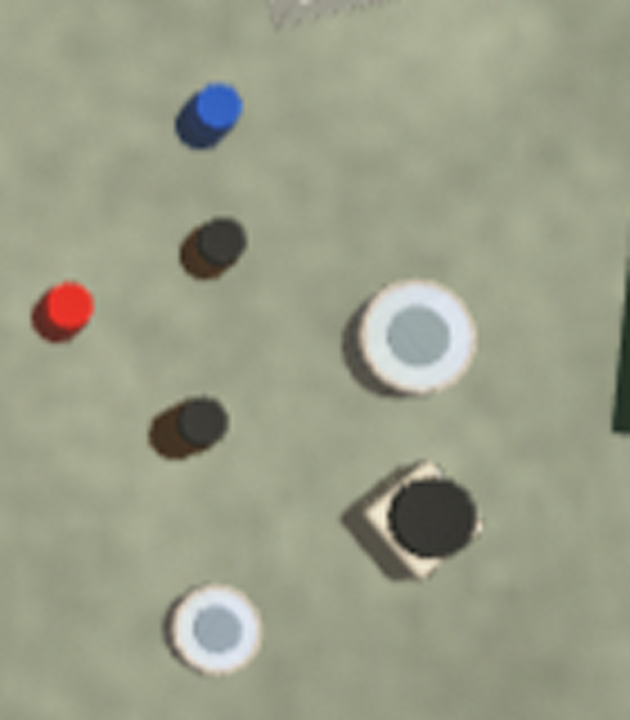

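View pics/c2.png

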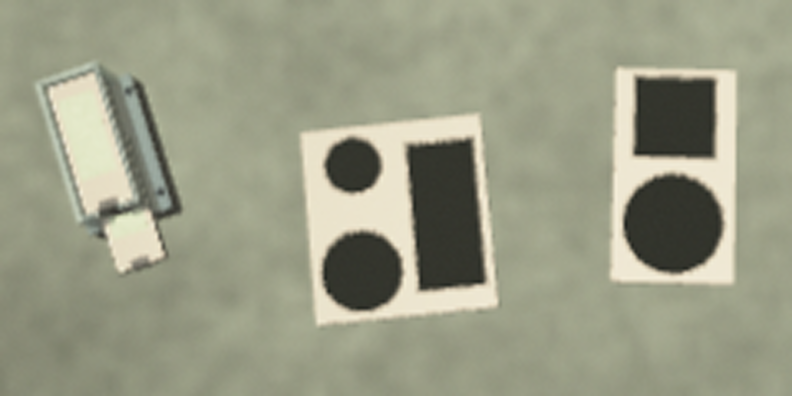

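```bash
cat >> h.py <<'E'
def cpx(x,y,k,x0,y0): return ((x+.5)/k-.5+x0,(y+.5)/k-.5+y0)
E
python3 - <<'E'
from h import *
p,d,c=load("top0")
g=lambda x,y,z:atz(c,*cpx(x,y,4.5,390,110),z)
f=lambda x,y,z:atz(c,*cpx(x,y,3.3,150,130),z)
for n,x,y,z in [("ltin",418,337,.042),("stin",217,629,.036),("jar",433,518,.065),("sv",221,242,.045),("tv",203,422,.072),("red",70,307,.045),("blue",219,105,.045)]: print(n,np.round(g(x,y,z),4))
J=np.array([g(*q,.05) for q in [(427,461),(366,517),(430,578),(482,525)]]);print(J.round(4),J.mean(0))
for i in range(4):
    e=J[(i+1)%4]-J[i]; print(np.linalg.norm(e),np.degrees(np.arctan2(e[1],e[0])))
for n,cs in [("slide",[(301,131),(480,114),(497,305),(317,325)]),("bulk",[(616,67),(737,70),(735,284),(611,281)])]:
    T=np.array([f(*q,.008) for q in cs]); ex=(T[0]+T[1]-T[2]-T[3])/2; ey=(T[0]+T[3]-T[1]-T[2])/2
    print(n,T.mean(0).round(4),np.linalg.norm(ex),np.linalg.norm(ey),np.degrees(np.arctan2(ex[1],ex[0])),np.degrees(np.arctan2(-ey[0],ey[1])))
for n,x,y in [("vialnest",353,165),("tinnest",362,270),("oblong",446,214),("sq",676,117),("round",673,223)]: print(n,f(x,y,.005).round(4))
# mailer front
for q in [(117,273),(168,259),(104,222),(150,209)]: print(f(*q,.042).round(4))
for q in [(39,83),(98,63),(140,207),(84,228)]: print("col",f(*q,.084).round(4))
E
```

```text
ltin [ 0.5237 -0.3816  0.042 ]
stin [ 0.3716 -0.2739  0.036 ]
jar [ 0.4275 -0.3775  0.065 ]
sv [ 0.5739 -0.2801  0.045 ]
tv [ 0.4758 -0.2615  0.072 ]
red [ 0.5394 -0.2002  0.045 ]
blue [ 0.6479 -0.2813  0.045 ]
[[ 0.4578 -0.3808  0.05  ]
 [ 0.4289 -0.3485  0.05  ]
 [ 0.3977 -0.3797  0.05  ]
 [ 0.4249 -0.4073  0.05  ]] [ 0.42734818 -0.37907881  0.05      ]
0.043353582738051184 131.81864694993314
0.044156890240096114 -134.96422490367698
0.03871838273024114 -45.46615809279479
0.04231042349044939 38.83732333654525
slide [0.5017 0.1235 0.008 ] 0.1450326685284315 0.13446905796163658 5.711557869687691 5.86344807815242
bulk [ 0.534  -0.0818  0.008 ] 0.16076845127740044 0.09080199519831719 -1.3888490812014458 -1.5179829036659531
vialnest [0.5421 0.1587 0.005 ]
tinnest [0.4631 0.1505 0.005 ]
oblong [0.505  0.0884 0.005 ]
sq [ 0.578  -0.0833  0.005 ]
round [ 0.4981 -0.0804  0.005 ]
[0.4576 0.3225 0.042 ]
[0.4678 0.2858 0.042 ]
[0.4947 0.3334 0.042 ]
[0.5042 0.3002 0.042 ]
col [0.5885 0.37   0.084 ]
col [0.6028 0.3285 0.084 ]
col [0.5002 0.2949 0.084 ]
col [0.4854 0.3337 0.084 ]
```

```bash
python3 - <<'E'
from h import *
go([.524,-.3815,.11],90); go([.524,-.3815,.11],88.5)
E
```

```text
t 0.15 pos [ 0.2462 -0.5191  0.2305] jawyaw -64.6 j6 -0.21 off [309.9  -5.1 120.6] spin 4.23 alt -25.77
t 0.15 pos [ 0.2462 -0.5191  0.2305] jawyaw -64.6 j6 -0.21 off [309.9  -5.1 120.6] spin 4.48 alt -25.52
```

```bash
python3 -m creep '{"offset":[[40,0,0],[80,0,0],[120,-1,0],[160,-2,0],[200,-3,10],[240,-4,30],[280,-5,50],[310,-5,70],[310,-5,70],[310,-5,70]],"spin":[0.5,1,1.5,2,2.5,3,3.5,4,4.5,4.5],"grip":[0,0,0,0,0,0,0,0,0,0]}' 40
python3 - <<'E'
from h import *
snap("wrist","w1")
go([.524,-.3815,.006],90)
E
```

```text
t: 0.98
position: [0.5246, -0.3791, 0.1576]
orientation: [-0.003, 1.0, -0.013, -0.002]
ft_force: [0.5, 0.1, 0.3]
gripper_width: 0.0857
t 1.03 pos [ 0.5242 -0.3808  0.1595] jawyaw -91.5 j6 0.78 off [1.000e-01 1.100e+00 1.534e+02] spin -0.25 alt 29.75
```

View pics/w1.png

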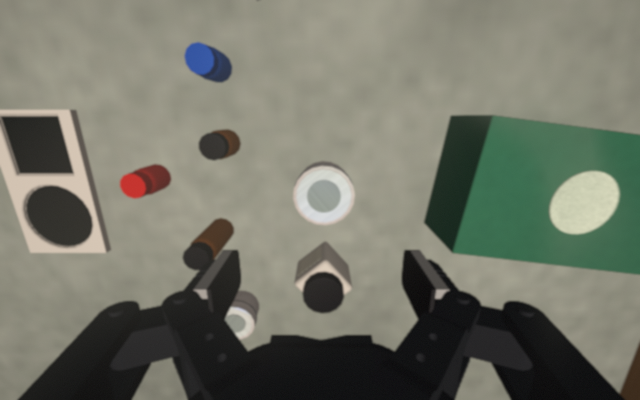

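```bash
python3 - <<'E'
from h import *
p,d,c=load("w1")
for n,u,v,z in [("ltin",324,195,.042),("jar",323,292,.065),("sv",213,145,.045),("tv",199,256,.072),("stin",238,322,.036)]: print(n,atz(c,u,v,z).round(4))
for q in [(323,249),(298,277)]: print(atz(c,*q,.05))
crop("w1",170,120,370,270,4,"c3")
E
```

```text
ltin [ 0.5253 -0.3823  0.042 ]
jar [ 0.432 -0.379  0.065]
sv [ 0.5759 -0.2823  0.045 ]
tv [ 0.4782 -0.2658  0.072 ]
stin [ 0.3732 -0.2793  0.036 ]
[ 0.47148653 -0.38000441  0.05      ]
[ 0.44005986 -0.35339811  0.05      ]
```

View pics/c3.png

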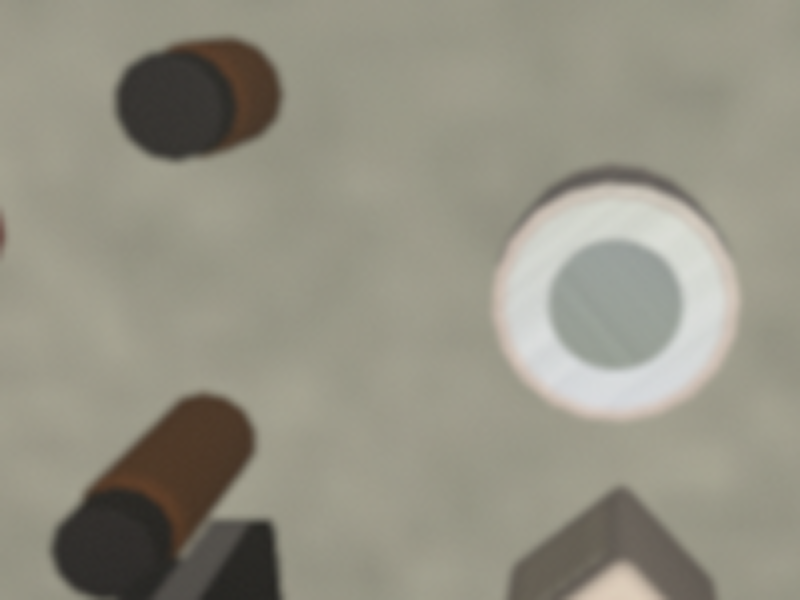

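Short vial, with look-alikes: amber short at top (438,164), amber tall (435,203), blue (438,133), red (405,178). I choose (438,164), and the crop confirms it as amber with a short body. The large tin is at wrist (324,195). Going down on it.

```bash
python3 -m creep '{"offset":[[1,1,40],[1,1,80],[1,1,120],[1,1,145],[1,1,153],[1,1,153],[1,1,153],[1,1,153],[1,1,153],[1,1,153]],"spin":[0,0,0,0,0,0,0,0,0,0],"grip":[0,0,0,0,0,0,255,255,255,255]}' 40
python3 - <<'E'
from h import *
go([.498,-.0807,.11],88.5)
E
```

```text
t: 1.87
position: [0.5267, -0.3837, 0.0102]
orientation: [0.001, 1.0, -0.013, 0.001]
ft_force: [-1.0, -0.7, 7.0]
gripper_width: 0.0588
t 1.87 pos [ 0.5267 -0.3837  0.0102] jawyaw -91.5 j6 0.78 off [ -36.2 -301.9 -100.5] spin 0.0 alt -30.0
```

```bash
python3 -m creep '{"offset":[[0,0,0],[0,0,0],[0,0,0]],"spin":[0,0,0],"grip":[255,255,255]}' 40
python3 - <<'E'
from h import *
go([.498,-.0807,.11],88.5)
E
```

```text
t: 2.12
position: [0.5271, -0.384, 0.011]
orientation: [0.002, 1.0, -0.013, 0.002]
ft_force: [-0.1, 0.0, -1.5]
gripper_width: 0.0589
t 2.12 pos [ 0.5271 -0.384   0.011 ] jawyaw -91.5 j6 0.78 off [ -36.5 -302.1 -100. ] spin 0.01 alt -29.99
```

```bash
python3 -m creep '{"offset":[[0,0,-40],[0,0,-80],[-5,-40,-100],[-10,-80,-100],[-15,-120,-100],[-20,-160,-100],[-25,-200,-100],[-30,-240,-100],[-36,-280,-100],[-36,-302,-100],[-36,-302,-100],[-36,-302,-100]],"spin":[0,0,0,0,0,0,0,0,0,0,0,0],"grip":[255,255,255,255,255,255,255,255,255,255,255,255]}' 40
python3 - <<'E'
from h import *
snap("wrist","w2"); snap("side","s2")
go([.4995,-.0807,.016],88.5)
E
```

```text
t: 3.12
position: [0.4983, -0.0798, 0.1099]
orientation: [0.002, 1.0, -0.011, 0.001]
ft_force: [0.2, -0.5, -0.7]
gripper_width: 0.0591
t 3.22 pos [ 0.4987 -0.0816  0.1101] jawyaw -91.5 j6 1.2 off [ 0.5 -1.2 94.1] spin 0.0 alt -30.0
```

View pics/w2.png

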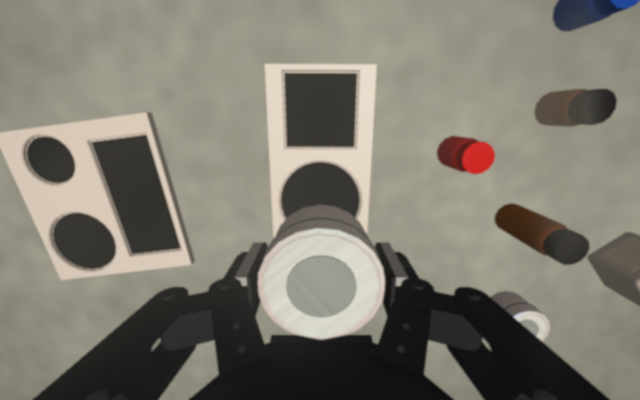

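View pics/s2.png

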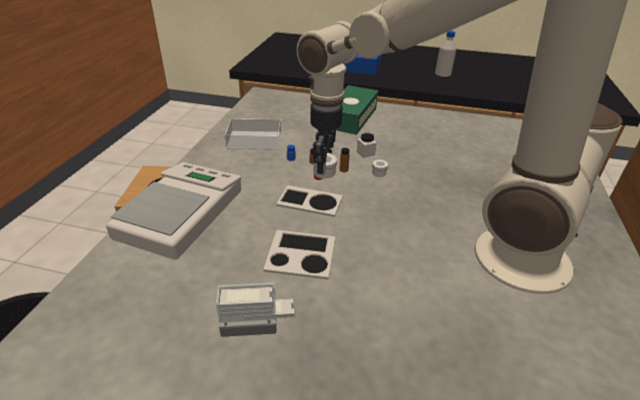

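```bash
python3 - <<'E'
from h import *
p,d,c=load("w2")
print("tin",atz(c,321.5,286.5,.141).round(4))
print([atz(c,u,v,.008).round(4) for u,v in [(265,65),(377,65)]])
X=cloud(c,d); print(X[287,321],X[110,320])
print("sq",np.mean([atz(c,u,v,.005) for u,v in [(284,72),(359,71),(355,148),(286,148)]],0))
E
```

```text
tin [ 0.4964 -0.0805  0.141 ]
[array([ 0.6132, -0.0384,  0.008 ]), array([ 0.6113, -0.1285,  0.008 ])]
[ 0.49612889 -0.08029365  0.14104804] [ 0.57787458 -0.0818395   0.00625697]
sq [ 0.57691496 -0.08266279  0.005     ]
```

```bash
python3 -m creep '{"offset":[[2,0,35],[2,0,65],[2,0,82],[2,0,89],[2,0,93],[2,0,93.5],[2,0,93.5],[2,0,93.5],[2,0,93.5],[2,0,93.5]],"spin":[0,0,0,0,0,0,0,0,0,0],"grip":[255,255,255,255,255,255,255,130,90,60]}' 40
python3 - <<'E'
from h import *
go([.43,-.3785,.13],42)
E
```

```text
t: 4.05
position: [0.5018, -0.0823, 0.0176]
orientation: [0.002, 1.0, -0.013, 0.003]
ft_force: [-0.3, -0.2, -0.1]
gripper_width: 0.0652
t 4.05 pos [ 0.5018 -0.0823  0.0176] jawyaw -91.5 j6 1.2 off [ -63.6  298.4 -111.4] spin 7.75 alt -22.25
```

```bash
python3 -m creep '{"offset":[[0,0,-20],[0,0,-60],[0,0,-100],[-8,38,-125],[-16,78,-125],[-24,118,-125],[-32,158,-125],[-40,198,-125],[-50,238,-125],[-60,278,-125],[-64,298,-125],[-64,298,-125]],"spin":[0,0,0,0.8,1.7,2.6,3.5,4.4,5.3,6.2,7,7.7],"grip":[0,0,0,0,0,0,0,0,0,0,0,0]}' 40
python3 - <<'E'
from h import *
snap("wrist","w3"); snap("top","t3"); crop("top",0,0,1,1,1,"x") if 0 else None
crop("t3",320,130,520,270,4,"c4")
go([.43,-.3785,.012],42)
E
```

```text
t: 5.05
position: [0.4282, -0.3829, 0.1446]
orientation: [0.002, 0.913, -0.408, 0.004]
ft_force: [0.0, 0.9, 0.2]
gripper_width: 0.0852
t 5.15 pos [ 0.4292 -0.3791  0.1441] jawyaw -137.8 j6 1.47 off [ -1.   -0.9 132.1] spin 0.03 alt -29.97
```

View pics/w3.png

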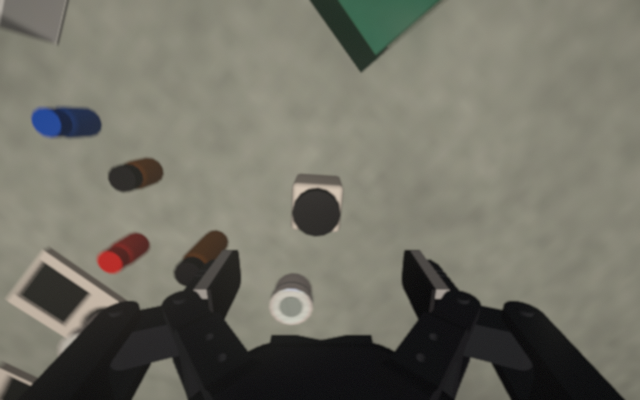

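View pics/c4.png

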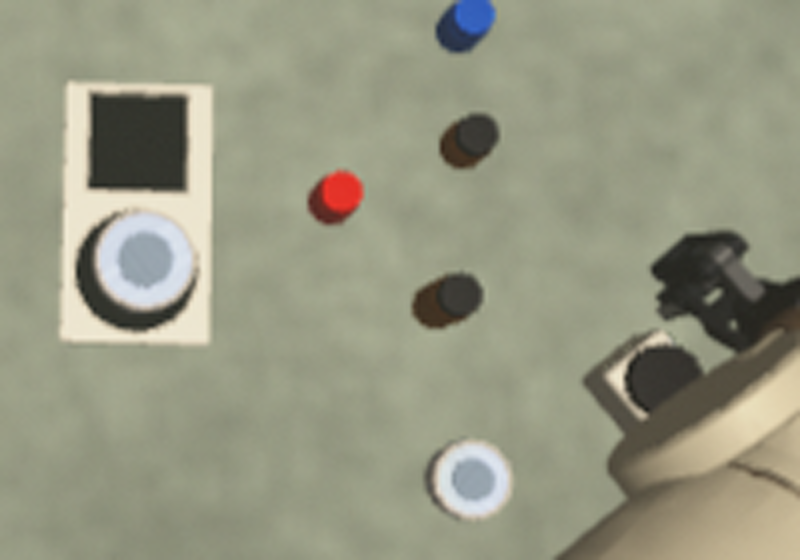

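```bash
python3 - <<'E'
from h import *
p,d,c=load("t3")
print("ltin",atz(c,*cpx(145,259,4,320,130),.047).round(4))
p,d,c=load("w3")
print("jar",atz(c,316.5,212,.065).round(4), atz(c,317,179,.05), "stin",atz(c,291.5,306,.036))
crop("w3",270,160,370,250,6,"c5")
go([.43,-.3785,.012],42)
E
```

```text
ltin [ 0.4999 -0.0835  0.047 ]
jar [ 0.4288 -0.3795  0.065 ] [ 0.44554676 -0.39866353  0.05      ] stin [ 0.37215409 -0.27483967  0.036     ]
t 5.15 pos [ 0.4292 -0.3791  0.1441] jawyaw -137.8 j6 1.47 off [ -1.   -0.9 132.1] spin 0.03 alt -29.97
```

View pics/c5.png

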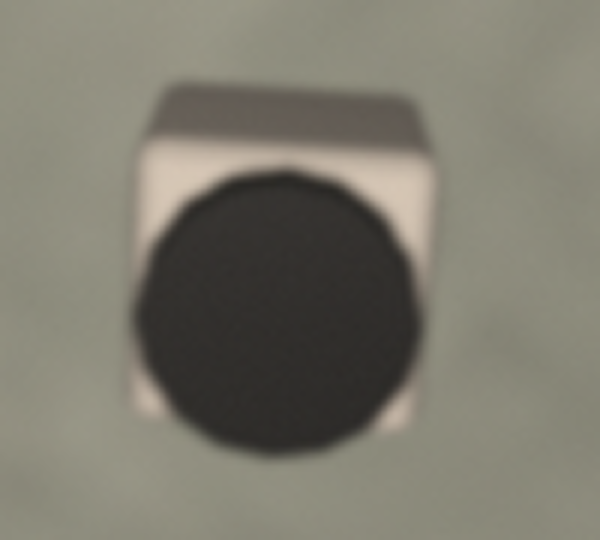

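The crop shows the jar square to the jaws, turned about 3° clockwise, with its cap at wrist (316,212). The large tin sits in its round nest at top (356,194). Now gripping the jar.

```bash
python3 -m creep '{"offset":[[0,0,40],[0,0,80],[0,0,110],[0,0,127],[0,0,130],[0,0,130],[0,0,130],[0,0,130],[0,0,130],[0,0,130],[0,0,130]],"spin":[0.4,0.4,0.4,0.4,0.4,0.4,0.4,0.4,0.4,0.4,0.4],"grip":[0,0,0,0,0,100,255,255,255,255,255]}' 40
python3 - <<'E'
from h import *
go([.5775,-.083,.13],88.5)
E
```

```text
t: 6.07
position: [0.4314, -0.3814, 0.0166]
orientation: [0.002, 0.906, -0.424, 0.006]
ft_force: [0.2, 1.0, 7.1]
gripper_width: 0.0457
t 6.07 pos [ 0.4314 -0.3814  0.0166] jawyaw -140.2 j6 1.51 off [-134.2 -303.4 -114.7] spin -8.11 alt 21.89
```

```bash
python3 -m creep '{"offset":[[0,0,0],[0,0,-40],[0,0,-80],[-15,-34,-112],[-30,-68,-112],[-45,-102,-112],[-60,-136,-112],[-75,-170,-112],[-90,-204,-112],[-105,-238,-112],[-120,-272,-112],[-134,-303,-112]],"spin":[0,0,0,-0.9,-1.8,-2.7,-3.6,-4.5,-5.4,-6.3,-7.2,-8.1],"grip":[255,255,255,255,255,255,255,255,255,255,255,255]}' 40
python3 -m creep '{"offset":[[0,0,0],[0,0,0]],"spin":[0,0],"grip":[255,255]}' 40
python3 - <<'E'
from h import *
snap("wrist","w4")
go([.5775,-.083,.022],88.5)
E
```

```text
t: 7.07
position: [0.5779, -0.0813, 0.1276]
orientation: [0.004, 1.0, -0.011, 0.005]
ft_force: [-0.2, -1.1, -0.1]
gripper_width: 0.0451
t: 7.23
position: [0.5781, -0.0795, 0.1277]
orientation: [0.004, 1.0, -0.01, 0.005]
ft_force: [-0.1, -0.0, -1.5]
gripper_width: 0.0456
t 7.28 pos [ 0.5777 -0.0809  0.1276] jawyaw -91.2 j6 1.25 off [ -1.1   1.2 105.6] spin 0.05 alt -29.95
```

View pics/w4.png

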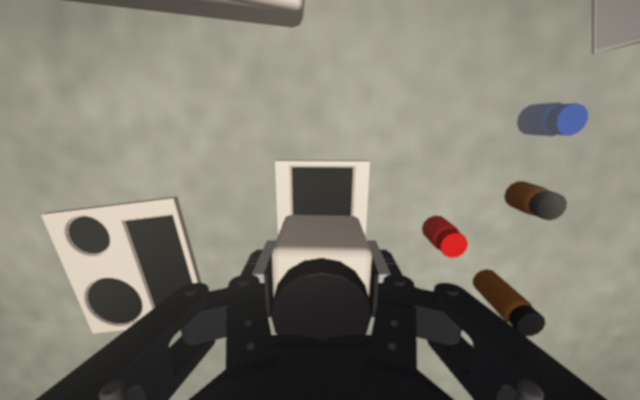

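```bash
python3 - <<'E'
from h import *
p,d,c=load("w4")
print("jar",atz(c,322,308,.1755).round(4)); X=cloud(c,d); print(X[300,322],X[190,320],X[260,322])
e=[atz(c,u,v,.1605) for u,v in [(273,248),(372,249)]];print(e)
print(np.mean([atz(c,u,v,.008) for u,v in [(275,161),(369,161)]],0))
E
```

```text
jar [ 0.5771 -0.0801  0.1755]
[ 0.58133439 -0.08018263  0.17611522] [ 0.58383888 -0.08048122  0.00560463] [ 0.59414137 -0.08052122  0.16688963]
[array([ 0.59702278, -0.0591829 ,  0.1605    ]), array([ 0.59555625, -0.10264176,  0.1605    ])]
[ 0.61282043 -0.08299086  0.008     ]
```

```bash
python3 -m creep '{"offset":[[1,2,35],[1,2,70],[1,2,92],[1,2,101],[1,2,105],[1,2,106],[1,2,106],[1,2,106]],"spin":[0,0,0,0,0,0,0,0],"grip":[255,255,255,255,255,255,255,255]}' 40
python3 - <<'E'
from h import *
go([.5775,-.083,.022],88.5)
E
```

```text
t: 7.95
position: [0.5806, -0.0848, 0.0231]
orientation: [0.005, 1.0, -0.011, 0.006]
ft_force: [-1.1, -0.0, -1.6]
gripper_width: 0.0456
t 7.95 pos [ 0.5806 -0.0848  0.0231] jawyaw -91.3 j6 1.25 off [-3.2 -1.7  1.1] spin 0.04 alt -29.96
```

```bash
python3 -m creep '{"offset":[[-1.5,-1.5,1],[-1.5,-1.5,2],[-1.5,-1.5,2.5],[-1.5,-1.5,2.5]],"spin":[0,0,0,0],"grip":[255,255,255,255]}' 40; python3 -m creep '{"offset":[[0,0,0],[0,0,0],[0,0,0],[0,0,-3]],"spin":[0,0,0,0],"grip":[140,90,60,40]}' 40

```

```text
t: 8.28
position: [0.5798, -0.0834, 0.0217]
orientation: [0.005, 1.0, -0.011, 0.006]
ft_force: [-1.5, -0.1, 5.7]
gripper_width: 0.0453
t: 8.62
position: [0.5792, -0.0832, 0.0241]
orientation: [0.005, 1.0, -0.011, 0.006]
ft_force: [0.1, 0.3, 0.1]
gripper_width: 0.0719
```

```bash
python3 -m creep '{"offset":[[0,0,-40],[0,0,-80],[0,0,-105],[0,0,-105]],"spin":[0,0,0,0],"grip":[40,0,0,0]}' 40; python3 - <<'E'
from h import *
go([.372,-.2745,.11],90)
E
```

```text
t: 8.95
position: [0.5824, -0.0836, 0.1366]
orientation: [0.007, 1.0, -0.011, 0.012]
ft_force: [1.5, -1.0, 0.7]
gripper_width: 0.0854
t 8.95 pos [ 0.5824 -0.0836  0.1366] jawyaw -91.3 j6 1.25 off [-206.7  195.1   24.4] spin -0.21 alt 29.79
```

```bash
python3 -m creep '{"offset":[[-40,37,0],[-80,75,0],[-110,104,0],[-140,133,0],[-170,162,0],[-190,180,0],[-207,195,0],[-207,195,0],[-207,195,0],[-207,195,0]],"spin":[0,0,0,0,0,0,0,0,0,0],"grip":[0,0,0,0,0,0,0,0,0,0]}' 40; python3 - <<'E'
from h import *
snap("wrist","w5"); snap("top","t5"); crop("t5",320,130,520,270,4,"c6")
from rig import ctrl
print(rot(ctrl.state()['orientation']).apply([0,0,1]))
go([.372,-.2745,.009],90)
E
```

```text
t: 9.78
position: [0.3713, -0.2737, 0.1342]
orientation: [0.007, 1.0, -0.011, 0.012]
ft_force: [-0.6, 0.5, 0.9]
gripper_width: 0.0854
[ 0.02312753 -0.01360979 -0.99963988]
t 9.88 pos [ 0.3719 -0.2732  0.1342] jawyaw -91.2 j6 0.68 off [ -2.8  -0.3 125.2] spin -0.2 alt 29.8
```

View pics/w5.png

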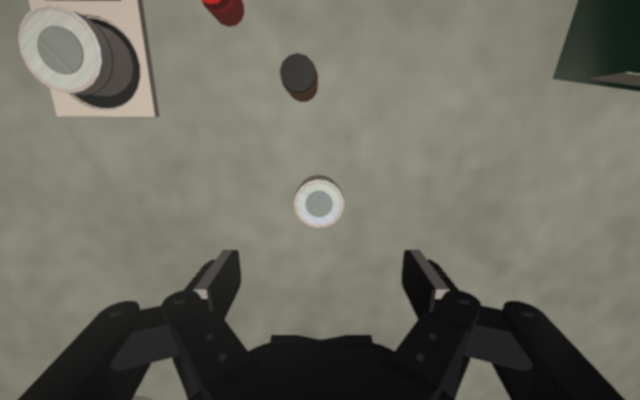

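View pics/c6.png

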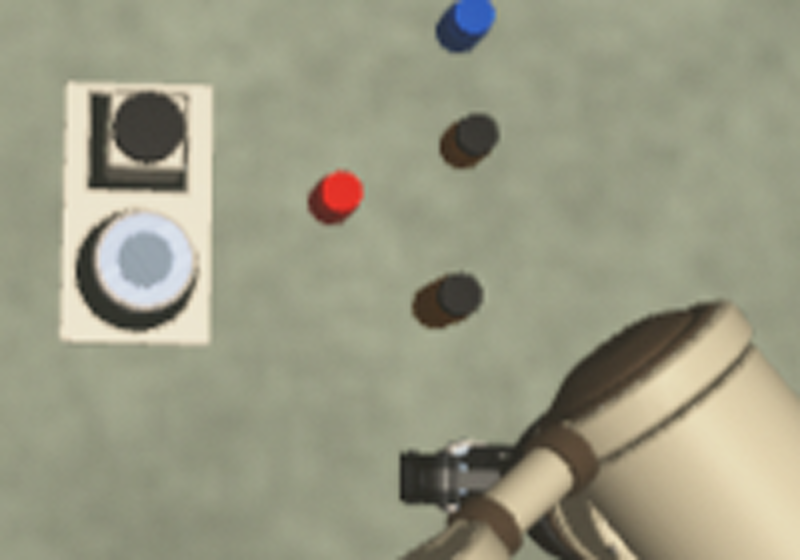

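```bash
python3 -m creep '{"offset":[[-1,0,41],[-1,0,80]],"spin":[0,0],"grip":[0,0]}' 40; python3 - <<'E'
from h import *
from rig import ctrl
s=ctrl.state();print(rot(s['orientation']).apply([0,0,1]),s['joint_vel'])
go([.372,-.2745,.009],90)
p,d,c=load("t5")
print("jar",atz(c,*cpx(148,127,4,320,130),.070),"body",[atz(c,*cpx(*q,4,320,130),.055) for q in [(108,92),(186,93),(185,169),(108,165)]])
p,d,c=load("w5"); print("stin",atz(c,319,203,.036))
E
```

```text
t: 10.05
position: [0.3755, -0.2755, 0.0555]
orientation: [0.01, 1.0, -0.009, 0.014]
ft_force: [0.6, 0.6, -1.1]
gripper_width: 0.0853
[ 0.02791392 -0.01926891 -0.9994246 ] [ 0.00998319  0.93474458  0.22578004  0.00625867 -1.08141072 -0.00525497]
t 10.05 pos [ 0.3755 -0.2755  0.0555] jawyaw -91.0 j6 0.68 off [-4.8 -1.8 46.4] spin -0.17 alt 29.83
jar [ 0.57438202 -0.08442401  0.07      ] body [array([ 0.59853357, -0.06194808,  0.055     ]), array([ 0.59776486, -0.10799021,  0.055     ]), array([ 0.55218977, -0.10688681,  0.055     ]), array([ 0.55468644, -0.06168181,  0.055     ])]
stin [ 0.37220709 -0.27401523  0.036     ]
```

```bash
python3 -m creep '{"offset":[[-4,-1,25],[-5,-1,40],[-5,-1,46],[-5,-1,47],[-5,-1,47],[-5,-1,47],[-5,-1,47],[-5,-1,47],[-5,-1,47],[-5,-1,47],[-5,-1,47]],"spin":[0,0,0,0,0,0,0,0,0,0,0],"grip":[0,0,0,0,100,255,255,255,255,255,255]}' 40; python3 - <<'E'
from h import *
from rig import ctrl
s=ctrl.state();print(rot(s['orientation']).apply([0,0,1]))
go([.463,.1503,.11],95.7)
E
```

```text
t: 10.97
position: [0.3728, -0.2764, 0.0101]
orientation: [0.011, 1.0, -0.009, 0.015]
ft_force: [0.2, 1.3, 5.9]
gripper_width: 0.0444
[ 0.03000974 -0.02138063 -0.99932091]
t 10.97 pos [ 0.3728 -0.2764  0.0101] jawyaw -91.0 j6 0.67 off [  85.7 -426.1 -106.3] spin -1.12 alt 28.88
```

```bash
python3 -m creep '{"offset":[[0,0,0],[0,0,-40],[0,0,-80],[8,-40,-105],[16,-80,-105],[24,-120,-105],[32,-160,-105],[40,-200,-105],[48,-240,-105],[56,-280,-105],[64,-320,-105],[72,-360,-105]],"spin":[0,0,0,-0.1,-0.2,-0.3,-0.4,-0.5,-0.6,-0.7,-0.9,-1.1],"grip":[255,255,255,255,255,255,255,255,255,255,255,255]}' 40; python3 - <<'E'
from h import *
from rig import ctrl
s=ctrl.state();print(rot(s['orientation']).apply([0,0,1]))
go([.463,.1503,.11],95.7)
E
```

```text
t: 11.97
position: [0.4485, 0.0866, 0.1104]
orientation: [0.012, 0.999, 0.049, 0.015]
ft_force: [1.3, -0.4, -0.1]
gripper_width: 0.0448
[ 0.03176675 -0.0216139  -0.99926158]
t 11.97 pos [0.4485 0.0866 0.1104] jawyaw -84.4 j6 1.42 off [ 20.7 -62.   -0.5] spin -0.01 alt 29.99
```

```bash
python3 -m creep '{"offset":[[10,-35,0],[20,-60,0],[21,-62,0],[21,-62,0],[21,-62,0]],"spin":[0,0,0,0,0],"grip":[255,255,255,255,255]}' 40; python3 - <<'E'
from h import *
from rig import ctrl
s=ctrl.state();print(rot(s['orientation']).apply([0,0,1]))
snap("wrist","w6")
go([.463,.1503,.015],95.7)
E
```

```text
t: 12.38
position: [0.4632, 0.15, 0.1096]
orientation: [0.012, 0.999, 0.049, 0.015]
ft_force: [-0.5, 0.2, -0.2]
gripper_width: 0.0447
[ 0.03190179 -0.02204044 -0.99924796]
t 12.43 pos [0.4631 0.1495 0.1095] jawyaw -84.4 j6 1.56 off [-2.8 -3.1 94.4] spin -0.02 alt 29.98
```

View pics/w6.png

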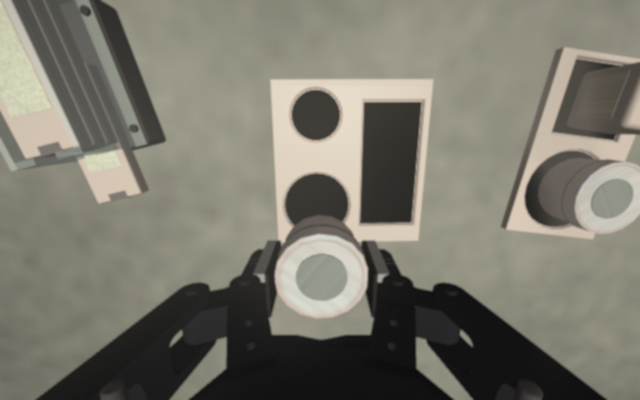

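```bash
python3 - <<'E'
from h import *
p,d,c=load("w6"); X=cloud(c,d)
print("tin",atz(c,321.5,276,.1355).round(4),X[276,321])
print("vialnest",atz(c,316.5,114.5,.005).round(4))
print("obl",np.mean([atz(c,u,v,.005) for u,v in [(364,101),(422,101),(413,222),(361,222)]],0))
T=[atz(c,u,v,.008) for u,v in [(271,80),(433,80),(418,240),(279,241)]];print(np.mean(T,0),np.round(T,4).tolist())
print("plate depth",X[150,340])
print("mailer front",atz(c,101,203,.042),atz(c,148,190,.042))
E
```

```text
tin [0.4628 0.1498 0.1355] [0.4623807  0.14999112 0.13473498]
vialnest [0.5415 0.1583 0.005 ]
obl [0.50458824 0.08778737 0.005     ]
[0.50030184 0.12372163 0.008     ] [[0.5646, 0.1981, 0.008], [0.5785, 0.0644, 0.008], [0.4355, 0.0493, 0.008], [0.4226, 0.1831, 0.008]]
plate depth [0.51372005 0.13488072 0.00764568]
mailer front [0.45749969 0.31985406 0.042     ] [0.47139297 0.28322962 0.042     ]
```

```bash
python3 -m creep '{"offset":[[-1,-1,40],[-2,-2,72],[-3,-3,87],[-3,-3,92],[-3,-3,94],[-3,-3,95],[-3,-3,95],[-3,-3,95]],"spin":[0,0,0,0,0,0,0,0],"grip":[255,255,255,255,255,255,255,255]}' 40; python3 - <<'E'
from h import *
go([.463,.1503,.015],95.7)
E
```

```text
t: 13.1
position: [0.4637, 0.1497, 0.0153]
orientation: [0.012, 0.999, 0.048, 0.016]
ft_force: [0.6, 0.3, -0.8]
gripper_width: 0.0452
t 13.1 pos [0.4637 0.1497 0.0153] jawyaw -84.5 j6 1.57 off [-0.6 -0.6  0.2] spin -0.03 alt 29.97
```

```bash
python3 -m creep '{"offset":[[0,0,1],[0,0,1.5],[0,0,1.5],[0,0,1.5],[0,0,1],[0,0,0],[0,0,-5],[0,0,-25],[0,0,-60],[0,0,-95],[0,0,-95],[0,0,-95]],"spin":[0,0,0,0,0,0,0,0,0,0,0,0],"grip":[255,255,180,120,80,50,30,0,0,0,0,0]}' 40; python3 - <<'E'
from h import *
from rig import ctrl
s=ctrl.state();print(rot(s['orientation']).apply([0,0,1]))
go([.574,-.2805,.11],90)
E
```

```text
t: 14.1
position: [0.4626, 0.1521, 0.113]
orientation: [0.012, 0.999, 0.048, 0.019]
ft_force: [-0.5, -0.3, -1.1]
gripper_width: 0.0854
[ 0.03959978 -0.02139949 -0.99898645]
t 14.1 pos [0.4626 0.1521 0.113 ] jawyaw -84.5 j6 1.57 off [ 68.6 441.1  16.7] spin 0.92 alt -29.08
```

```bash
python3 - <<'E'
from rig import ctrl
import numpy as np
s=ctrl.state();j=s['joint_positions'];print(np.round(j,4),j[1]+j[2]+j[4]-np.pi, np.round(s['joint_vel'],3),np.round(s['position'],4))
E
python3 -m creep '{"offset":[[0,0,0],[0,0,0],[0,0,0],[0,0,0]],"spin":[0,0,0,0],"grip":[0,0,0,0]}'
python3 - <<'E'
from rig import ctrl
import numpy as np
s=ctrl.state();j=s['joint_positions'];print(np.round(j,4),j[1]+j[2]+j[4]-np.pi, np.round(s['joint_vel'],3),np.round(s['position'],4))
E
```

```text
[ 0.0847  0.0355  1.9778 -0.0278  1.0908  1.5709] -0.03750894684664807 [-0.004  0.05   0.055 -0.    -0.006  0.003] [0.4626 0.1521 0.113 ]
t: 14.43
position: [0.4618, 0.152, 0.1118]
orientation: [0.012, 0.999, 0.048, 0.018]
ft_force: [-0.0, 0.6, 0.6]
gripper_width: 0.0855
[ 0.0847  0.0369  1.9789 -0.0278  1.0907  1.5709] -0.03512958556913315 [-0.    -0.    -0.004 -0.001  0.001  0.001] [0.4618 0.152  0.1118]
```

```bash
cat > js.py <<'E'
from rig import ctrl
import numpy as np
from h import rot
s=ctrl.state();j=s['joint_positions'];print(np.round(j,4),"pitch",round(j[1]+j[2]+j[4]-np.pi,4), np.round(s['joint_vel'],3),np.round(s['position'],4),rot(s['orientation']).apply([0,0,1]).round(4))
E
python3 -m creep '{"offset":[[0,0,0]],"spin":[0],"grip":[0]}'; python3 js.py; python3 -m creep '{"offset":[[0,0,0]],"spin":[0],"grip":[0]}'; python3 js.py
python3 -m creep '{"offset":[[0,0,40]],"spin":[0],"grip":[0]}';python3 js.py; python3 -m creep '{"offset":[[0,0,0],[0,0,0],[0,0,0]],"spin":[0,0,0],"grip":[0,0,0]}';python3 js.py
```

```text
t: 14.52
position: [0.4613, 0.1519, 0.1111]
orientation: [0.012, 0.999, 0.048, 0.017]
ft_force: [0.4, 0.8, 0.0]
gripper_width: 0.0856
[ 0.0846  0.0378  1.9795 -0.0278  1.0905  1.5709] pitch -0.0338 [-0.     0.016  0.012 -0.002 -0.003  0.001] [0.4613 0.1519 0.1111] [ 0.0359 -0.0217 -0.9991]
t: 14.6
position: [0.4609, 0.1518, 0.1104]
orientation: [0.012, 0.999, 0.048, 0.017]
ft_force: [-0.9, 0.1, -0.8]
gripper_width: 0.0855
[ 0.0845  0.0388  1.98   -0.0278  1.0905  1.5709] pitch -0.0323 [-0.     0.01   0.003 -0.001 -0.003 -0.001] [0.4609 0.1518 0.1104] [ 0.0344 -0.0219 -0.9992]
t: 14.68
position: [0.4688, 0.1517, 0.0768]
orientation: [0.011, 0.998, 0.049, 0.024]
ft_force: [1.9, -0.7, 1.1]
gripper_width: 0.0855
[ 0.0828  0.1011  1.9913 -0.0292  1.0016  1.5716] pitch -0.0476 [-0.036  0.911  0.293 -0.019 -1.167  0.01 ] [0.4688 0.1517 0.0768] [ 0.0496 -0.0205 -0.9986]
t: 14.93
position: [0.4698, 0.1518, 0.0781]
orientation: [0.011, 0.998, 0.049, 0.025]
ft_force: [0.2, 0.1, -0.2]
gripper_width: 0.0852
[ 0.0828  0.0998  1.9895 -0.0291  1.0028  1.5716] pitch -0.0495 [-0.001 -0.02  -0.008  0.001 -0.001 -0.   ] [0.4698 0.1518 0.0781] [ 0.0515 -0.0203 -0.9985]
```

```bash
python3 -m creep '{"offset":[[0,0,-40]],"spin":[0],"grip":[0]}';python3 js.py; python3 -m creep '{"offset":[[0,0,-40]],"spin":[0],"grip":[0]}';python3 js.py; python3 -m creep '{"offset":[[0,0,0],[0,0,0],[0,0,0]],"spin":[0,0,0],"grip":[0,0,0]}';python3 js.py
```

```text
t: 15.02
position: [0.4628, 0.152, 0.1128]
orientation: [0.012, 0.999, 0.048, 0.019]
ft_force: [-0.7, 0.3, -0.3]
gripper_width: 0.0857
[ 0.0845  0.0372  1.9764 -0.0278  1.0919  1.5709] pitch -0.0361 [ 0.034 -0.926 -0.324  0.019  1.16  -0.01 ] [0.4628 0.152  0.1128] [ 0.0382 -0.0215 -0.999 ]
t: 15.1
position: [0.4609, 0.1528, 0.1545]
orientation: [0.012, 0.999, 0.048, 0.018]
ft_force: [1.0, -1.4, 1.2]
gripper_width: 0.0855
[ 0.0867 -0.0235  1.9468 -0.0267  1.1831  1.5704] pitch -0.0351 [ 0.021 -0.674 -0.314  0.01   1.071 -0.005] [0.4609 0.1528 0.1545] [ 0.0373 -0.0216 -0.9991]
t: 15.35
position: [0.4615, 0.153, 0.1559]
orientation: [0.012, 0.999, 0.048, 0.02]
ft_force: [-0.3, 0.2, -0.2]
gripper_width: 0.0853
[ 0.0868 -0.0257  1.9461 -0.0267  1.1831  1.5705] pitch -0.0381 [-0.001  0.034  0.035  0.    -0.003  0.   ] [0.4615 0.153  0.1559] [ 0.0402 -0.0213 -0.999 ]
```

```bash
python3 -m creep '{"offset":[[0,0,-40]],"spin":[0],"grip":[0]}';python3 js.py; python3 -m creep '{"offset":[[0,0,0],[0,0,0],[0,0,10],[0,0,20],[0,0,30],[0,0,40],[0,0,40],[0,0,40],[0,0,40]],"spin":[0,0,0,0,0,0,0,0,0],"grip":[0,0,0,0,0,0,0,0,0]}';python3 js.py
```

```text
t: 15.43
position: [0.4541, 0.1531, 0.188]
orientation: [0.012, 0.999, 0.048, 0.011]
ft_force: [0.5, 0.5, -1.3]
gripper_width: 0.0849
[ 0.0885 -0.068   1.9195 -0.0259  1.269   1.5702] pitch -0.0212 [ 0.03  -0.654 -0.535  0.011  1.116 -0.002] [0.4541 0.1531 0.188 ] [ 0.0234 -0.0228 -0.9995]
t: 16.18
position: [0.4551, 0.1522, 0.1479]
orientation: [0.012, 0.999, 0.048, 0.011]
ft_force: [1.4, 0.4, -0.4]
gripper_width: 0.0857
[ 0.0863 -0.0194  1.9565 -0.0267  1.1834  1.5704] pitch -0.0211 [ 0.002 -0.013 -0.011  0.002  0.001  0.001] [0.4551 0.1522 0.1479] [ 0.0233 -0.0228 -0.9995]
```

```bash
python3 -m creep '{"offset":[[0,0,-40]],"spin":[0],"grip":[0]}';python3 js.py; python3 -m creep '{"offset":[[0,0,0],[0,0,0],[0,0,10],[0,0,20],[0,0,30],[0,0,40],[0,0,40],[0,0,40],[0,0,40]],"spin":[0,0,0,0,0,0,0,0,0],"grip":[0,0,0,0,0,0,0,0,0]}';python3 js.py;  python3 -m creep '{"offset":[[0,40,0]],"spin":[0],"grip":[0]}';python3 js.py; python3 -m creep '{"offset":[[0,0,0],[0,0,0],[0,0,0]],"spin":[0,0,0],"grip":[0,0,0]}';python3 js.py
```

```text
t: 16.27
position: [0.4493, 0.1525, 0.1813]
orientation: [0.012, 0.999, 0.048, 0.004]
ft_force: [0.3, 0.5, -0.4]
gripper_width: 0.0855
[ 0.0881 -0.0621  1.9275 -0.026   1.2697  1.5702] pitch -0.0065 [ 0.032 -0.64  -0.544  0.012  1.124 -0.003] [0.4493 0.1525 0.1813] [ 0.0088 -0.0241 -0.9997]
t: 17.02
position: [0.4497, 0.1515, 0.1412]
orientation: [0.012, 0.999, 0.048, 0.004]
ft_force: [0.2, 0.0, 0.7]
gripper_width: 0.0853
[ 0.0859 -0.0133  1.9647 -0.0268  1.1838  1.5704] pitch -0.0064 [-0.001 -0.012 -0.015  0.     0.002  0.002] [0.4497 0.1515 0.1412] [ 0.0086 -0.0241 -0.9997]
t: 17.1
position: [0.4533, 0.1157, 0.1426]
orientation: [0.011, 0.999, 0.051, 0.004]
ft_force: [1.6, -0.1, 1.1]
gripper_width: 0.0852
[ 0.0052 -0.0363  1.9844 -0.0232  1.1842  1.4817] pitch -0.0094 [-1.161 -0.293  0.248 -0.059 -0.002 -1.153] [0.4533 0.1157 0.1426] [ 0.0096 -0.0214 -0.9997]
t: 17.35
position: [0.4537, 0.1157, 0.1431]
orientation: [0.011, 0.999, 0.051, 0.005]
ft_force: [-0.5, 0.5, -0.3]
gripper_width: 0.0852
[ 0.005  -0.0368  1.9837 -0.0229  1.1843  1.4822] pitch -0.0104 [ 0.019  0.004  0.004 -0.     0.002  0.001] [0.4537 0.1157 0.1431] [ 0.0106 -0.0212 -0.9997]
```

```bash
python3 - <<'E'
from h import *
go([.5745,-.281,.13],90)
E
```

```text
t 17.35 pos [0.4537 0.1157 0.1431] jawyaw -84.2 j6 1.48 off [ 79.6 406.6  22.8] spin 0.97 alt -29.03
```

```bash
python3 -m creep '{"offset":[[8,40,0],[16,80,0],[24,120,0],[32,160,0],[40,200,0],[48,240,0],[56,280,0],[64,320,0],[72,360,0],[80,395,0],[80,407,0],[80,407,0]],"spin":[0,0.1,0.2,0.3,0.4,0.5,0.6,0.7,0.8,1,1,1],"grip":[0,0,0,0,0,0,0,0,0,0,0,0]}' 40;  python3 -m creep '{"offset":[[0,0,0],[0,0,0]],"spin":[0,0],"grip":[0,0]}';python3 js.py; python3 - <<'E'
from h import *
snap("wrist","w7")
go([.5745,-.281,.009],90)
snap("top","t7"); crop("t7",230,140,390,240,5,"c7")
E
```

```text
t: 18.35
position: [0.5753, -0.2832, 0.1529]
orientation: [0.011, 1.0, -0.002, 0.006]
ft_force: [-0.6, 0.5, -0.3]
gripper_width: 0.0854
t: 18.52
position: [0.5753, -0.2815, 0.1526]
orientation: [0.011, 1.0, -0.002, 0.005]
ft_force: [0.4, 0.4, -0.7]
gripper_width: 0.0856
[-0.6381  0.3756  1.4951 -0.0113  1.2497  0.9392] pitch -0.0211 [ 0.008 -0.013  0.013  0.001  0.    -0.001] [ 0.5753 -0.2815  0.1526] [ 0.0106 -0.0212 -0.9997]
t 18.57 pos [ 0.5753 -0.2813  0.1527] jawyaw -90.2 j6 0.94 off [ -2.3  -3.3 143.6] spin -0.03 alt 29.97
```

View pics/w7.png

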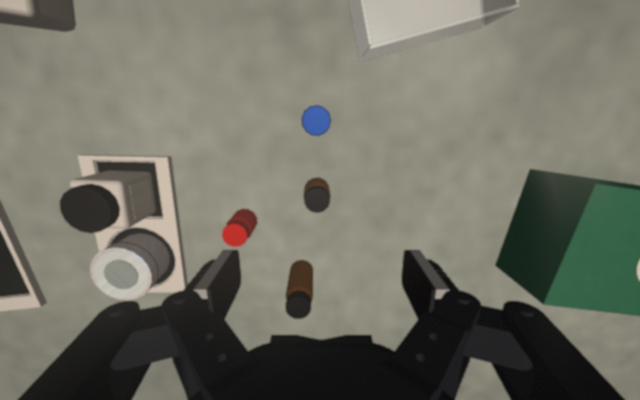

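View pics/c7.png

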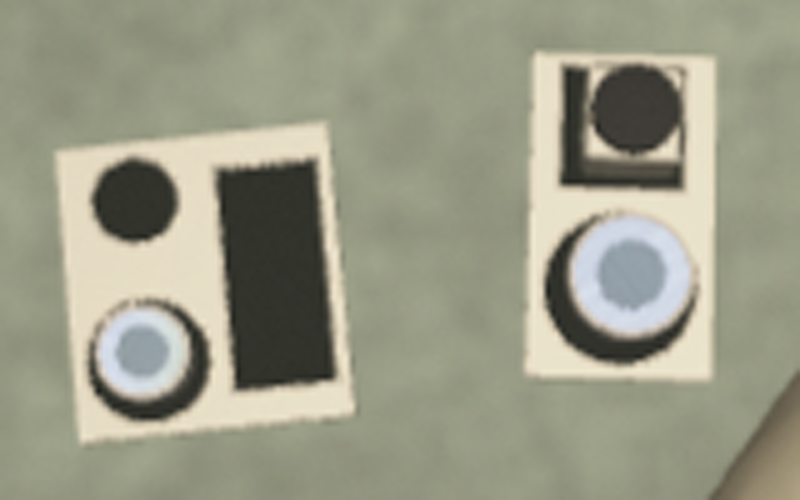

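```bash
python3 - <<'E'
from h import *
p,d,c=load("w7"); print("sv",atz(c,317,195.5,.045))
p,d,c=load("t7")
for n,x,y,z in [("stin",142,350,.041),("ltin",632,274,.047),("jar",635,108,.070)]: print(n,atz(c,*cpx(x,y,5,230,140),z).round(4))
E
```

```text
sv [ 0.57948031 -0.28082225  0.045     ]
stin [0.4644 0.1485 0.041 ]
ltin [ 0.4998 -0.0837  0.047 ]
jar [ 0.5748 -0.0844  0.07  ]
```

```bash
python3 -m creep '{"offset":[[0,-1,40],[0,-2,80],[0,-3,115],[0,-3,135],[-0.5,-3,143],[-0.5,-3,143],[-0.5,-3,143],[-0.5,-3,143],[-0.5,-3,143],[-0.5,-3,143],[-0.5,-3,143],[-0.5,-3,143]],"spin":[0,0,0,0,0,0,0,0,0,0,0,0],"grip":[0,0,0,0,0,100,200,255,255,255,255,255]}' 40;python3 js.py;python3 -m creep '{"offset":[[0,0,0],[0,0,0],[0,0,0],[0,0,0]],"spin":[0,0,0,0],"grip":[255,255,255,255]}';python3 js.py; python3 - <<'E'
from h import *
go([.542,.1585,.13],95.7)
E
```

```text
t: 19.62
position: [0.5776, -0.2819, 0.0121]
orientation: [0.011, 1.0, -0.001, 0.007]
ft_force: [-0.8, 2.4, 5.5]
gripper_width: 0.0272
[-0.6367  0.5575  1.5536 -0.0123  1.0061  0.9432] pitch -0.0244 [ 0.    -0.001 -0.     0.001 -0.001  0.   ] [ 0.5776 -0.2819  0.0121] [ 0.0135 -0.0229 -0.9996]
t: 19.95
position: [0.5776, -0.282, 0.0121]
orientation: [0.011, 1.0, -0.001, 0.007]
ft_force: [0.9, 0.7, 1.3]
gripper_width: 0.0272
[-0.6367  0.5573  1.5537 -0.0123  1.0061  0.9433] pitch -0.0245 [ 0.     0.    -0.002 -0.001 -0.    -0.001] [ 0.5776 -0.282   0.0121] [ 0.0135 -0.023  -0.9996]
t 19.95 pos [ 0.5776 -0.282   0.0121] jawyaw -90.2 j6 0.94 off [ -35.1 -437.5 -128.4] spin -0.98 alt 29.02
```

```bash
python3 -m creep '{"offset":[[0,0,-20],[0,0,-55],[0,0,-90],[0,0,-115],[0,0,-125],[0,0,-125],[0,0,-125]],"spin":[0,0,0,0,0,0,0],"grip":[255,255,255,255,255,255,255]}' 40;python3 js.py; python3 - <<'E'
from h import *
go([.542,.1585,.13],95.7)
E
```

```text
t: 20.53
position: [0.5755, -0.2789, 0.136]
orientation: [0.011, 1.0, -0.001, 0.006]
ft_force: [-0.8, 0.2, -1.2]
gripper_width: 0.0269
[-0.6347  0.3886  1.5128 -0.0112  1.2168  0.9426] pitch -0.0234 [-0.003  0.032  0.034  0.     0.003  0.   ] [ 0.5755 -0.2789  0.136 ] [ 0.0126 -0.0223 -0.9997]
t 20.53 pos [ 0.5755 -0.2789  0.136 ] jawyaw -90.2 j6 0.94 off [ -34.7 -437.3   -4.2] spin -0.98 alt 29.02
```

```bash
python3 -m creep '{"offset":[[-3,-40,0],[-6,-80,0],[-9,-120,0],[-12,-160,0],[-15,-200,0],[-18,-240,0],[-21,-280,0],[-24,-320,0],[-27,-360,0],[-30,-400,-2],[-35,-430,-4],[-35,-437,-4]],"spin":[0,-0.1,-0.2,-0.3,-0.4,-0.5,-0.6,-0.7,-0.8,-0.9,-1,-1],"grip":[255,255,255,255,255,255,255,255,255,255,255,255]}' 40;python3 -m creep '{"offset":[[0,0,0],[0,0,0]],"spin":[0,0],"grip":[255,255]}';python3 js.py; python3 - <<'E'
from h import *
snap("wrist","w8")
go([.542,.1585,.017],95.7)
E
```

```text
t: 21.53
position: [0.5385, 0.1624, 0.1267]
orientation: [0.011, 0.999, 0.053, 0.003]
ft_force: [-0.5, -1.1, -0.5]
gripper_width: 0.027
t: 21.7
position: [0.5365, 0.1624, 0.1239]
orientation: [0.011, 0.998, 0.054, 0.0]
ft_force: [0.3, -0.1, -0.8]
gripper_width: 0.027
[ 0.0905  0.2318  1.7349 -0.0237  1.1754  1.5626] pitch 0.0005 [-0.037 -0.014 -0.007 -0.012  0.002 -0.001] [0.5365 0.1624 0.1239] [ 0.0016 -0.0218 -0.9998]
t 21.75 pos [0.5372 0.1615 0.1245] jawyaw -83.9 j6 1.56 off [  4.5   1.1 107.5] spin 0.07 alt -29.93
```

View pics/w8.png

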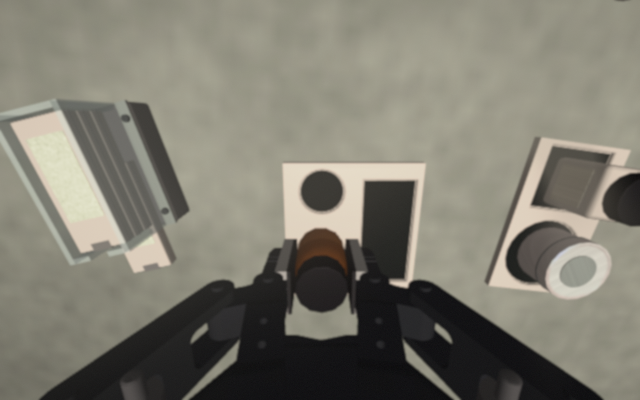

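```bash
python3 - <<'E'
from h import *
p,d,c=load("w8"); X=cloud(c,d); print("vial",atz(c,322,287,.1572),X[287,322],"nest",atz(c,322,191,.005))
E
```

```text
vial [0.53591019 0.16206604 0.1572    ] [0.53592741 0.16206863 0.15722553] nest [0.54117305 0.15856246 0.005     ]
```

```bash
python3 -m creep '{"offset":[[5,1.5,10],[5,1.5,45],[5,1.5,78],[5,1.5,96],[5,1.5,104],[5,1.5,106],[5,1.5,106.5],[5,1.5,106.5],[5,1.5,106.5]],"spin":[0,0,0,0,0,0,0,0,0],"grip":[255,255,255,255,255,255,255,255,255]}' 40;python3 js.py; python3 - <<'E'
from h import *
go([.5425,.158,.017],95.7)
E
```

```text
t: 22.5
position: [0.5434, 0.1578, 0.0189]
orientation: [0.011, 0.999, 0.053, 0.002]
ft_force: [0.3, 0.8, -0.8]
gripper_width: 0.0267
[ 0.0814  0.3984  1.7646 -0.0268  0.9763  1.5614] pitch -0.0024 [ 0.007 -0.002 -0.001 -0.001 -0.001 -0.001] [0.5434 0.1578 0.0189] [ 0.0043 -0.0219 -0.9998]
t 22.5 pos [0.5434 0.1578 0.0189] jawyaw -83.9 j6 1.56 off [-0.9 -0.3  1.8] spin 0.06 alt -29.94
```

```bash
python3 -m creep '{"offset":[[-0.5,0,1],[-0.5,0,2],[-0.5,0,2.5],[-0.5,0,2.5],[-0.5,0,2],[-0.5,0,1],[-0.5,0,0],[-0.5,0,-10],[-0.5,0,-45],[-0.5,0,-85],[-0.5,0,-100],[-0.5,0,-100]],"spin":[0,0,0,0,0,0,0,0,0,0,0,0],"grip":[255,255,255,200,150,100,60,0,0,0,0,0]}' 40;python3 -m creep '{"offset":[[0,0,0],[0,0,0]],"spin":[0,0],"grip":[0,0]}';python3 js.py; python3 - <<'E'
from h import *
go([.477,.305,.15],107)
E
```

```text
t: 23.5
position: [0.5464, 0.1605, 0.1253]
orientation: [0.011, 0.999, 0.053, 0.007]
ft_force: [0.1, -0.1, 1.1]
gripper_width: 0.0855
t: 23.67
position: [0.5468, 0.1606, 0.1259]
orientation: [0.011, 0.999, 0.053, 0.008]
ft_force: [0.7, -0.3, 0.1]
gripper_width: 0.0852
[ 0.0858  0.2409  1.7197 -0.0241  1.1665  1.56  ] pitch -0.0146 [-0.001  0.02   0.016  0.    -0.004 -0.001] [0.5468 0.1606 0.1259] [ 0.0165 -0.0208 -0.9996]
t 23.67 pos [0.5468 0.1606 0.1259] jawyaw -83.9 j6 1.56 off [ -53.7 -150.4  -28.2] spin -1.82 alt 28.18
```

```bash
python3 -m creep '{"offset":[[-12,-35,-10],[-25,-70,-25],[-38,-105,-28],[-50,-140,-28],[-54,-150,-28],[-54,-150,-28],[-54,-150,-28],[-54,-150,-28]],"spin":[-0.3,-0.7,-1.1,-1.5,-1.8,-1.8,-1.8,-1.8],"grip":[0,0,0,0,0,0,0,0]}' 40;python3 js.py; python3 - <<'E'
from h import *
snap("wrist","w9"); crop("w9",220,30,420,230,3,"c9")
snap("top","t9"); crop("t9",150,130,390,250,3.3,"c10")
go([.477,.305,.15],107)
E
```

```text
t: 24.33
position: [0.4769, 0.3034, 0.1489]
orientation: [0.012, 0.989, 0.146, 0.006]
ft_force: [0.4, -1.2, 0.2]
gripper_width: 0.0855
[ 0.3671  0.209   1.7082 -0.0277  1.2181  1.6544] pitch -0.0063 [-0.013 -0.004 -0.005  0.002  0.001 -0.   ] [0.4769 0.3034 0.1489] [ 0.0153 -0.0219 -0.9996]
t 24.43 pos [0.4773 0.3032 0.1493] jawyaw -73.3 j6 1.65 off [ 0.2 -1.8 -0.7] spin -0.04 alt 29.96
```

View pics/w9.png

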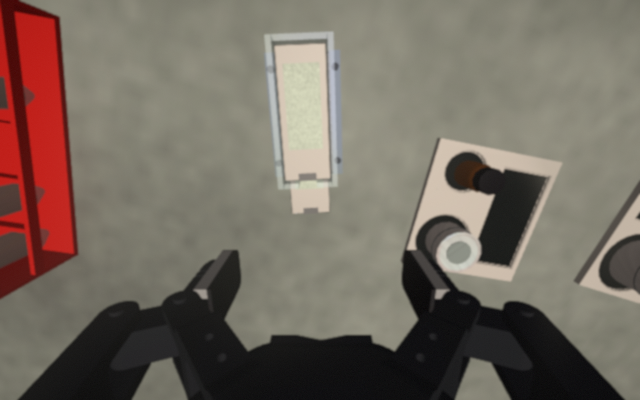

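View pics/c10.png

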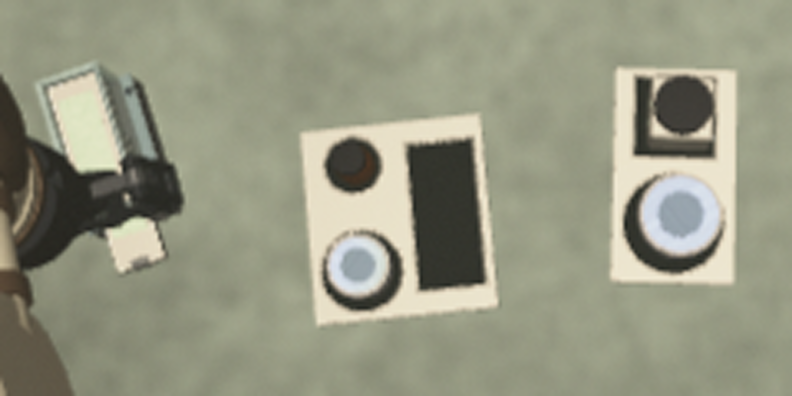

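```bash
python3 - <<'E'
from h import *
crop("w9",255,20,355,225,4,"a"); crop("w9",270,150,350,225,8,"c11")
E
```

```text
(no output)
```

View pics/c11.png

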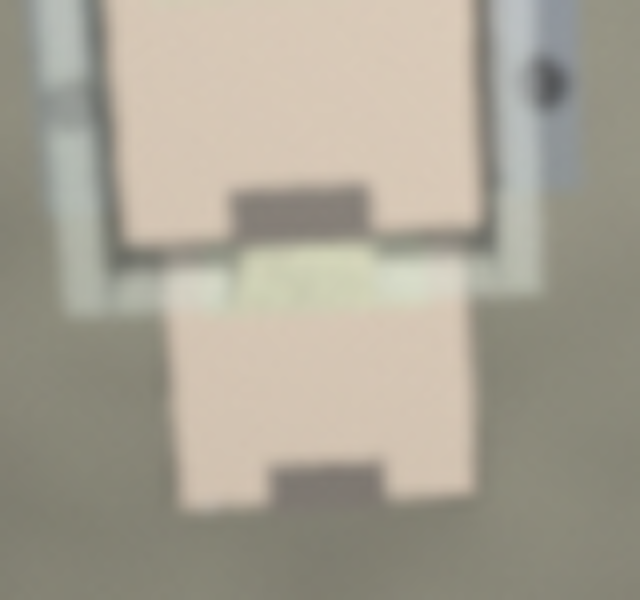

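```bash
python3 - <<'E'
from h import *
p,d,c=load("w9")
P=[atz(c,*cpx(x,y,8,270,150),.042) for x,y in [(180,512),(474,495),(170,320),(467,300)]]
print(np.round(P,4)); e=P[0]-P[1]; print(np.linalg.norm(e),np.degrees(np.arctan2(e[1],e[0])))
for a,b in ((0,2),(1,3)): e=P[b]-P[a]; print("side yaw",np.degrees(np.arctan2(e[1],e[0])))
# top mailer front/rear edges at .078
Q=[atz(c,*cpx(x,y,8,270,150),.078) for x,y in [(124,243),(482,230)]]
e=Q[0]-Q[1]; print(np.round(Q,4),np.degrees(np.arctan2(e[1],e[0])))
# column outer corners at z=.084
C=[atz(c,u,v,.084) for u,v in [(265,35),(333,32),(337,186),(278,189)]]
e=(C[0]+C[1]-C[2]-C[3])/2; print(np.round(C,4),np.degrees(np.arctan2(e[1],e[0])),np.linalg.norm(e))
X=cloud(c,d); print(X[203,310],X[120,305],X[160,305])
E
```

```text
[[0.4567 0.3226 0.042 ]
 [0.4687 0.2896 0.042 ]
 [0.4792 0.3299 0.042 ]
 [0.4913 0.2975 0.042 ]]
0.03512966791545339 109.80671402180661
side yaw 17.953103989545042
side yaw 19.246314138699958
[[0.495  0.3359 0.078 ]
 [0.5062 0.3025 0.078 ]] 108.62798251339375
[[0.5875 0.3734 0.084 ]
 [0.6026 0.3307 0.084 ]
 [0.5031 0.2961 0.084 ]
 [0.4879 0.3391 0.084 ]] 19.111790701528516 0.10533095797120492
[0.47146643 0.30911132 0.0412719 ] [0.54307111 0.33333106 0.07801946] [0.51452234 0.32520506 0.07789126]
```

```bash
python3 - <<'E'
from h import *
go([.4759,.3101,.034],109)
E
```

```text
t 24.43 pos [0.4773 0.3032 0.1493] jawyaw -73.3 j6 1.65 off [ -0.4  -9.9 115.1] spin -0.38 alt 29.62
```

```bash
python3 -m creep '{"offset":[[0,-5,30],[0,-10,60],[0,-10,90],[-0.5,-10,107],[-0.5,-10,113],[-0.5,-10,115],[-0.5,-10,115],[-0.5,-10,115]],"spin":[-0.2,-0.4,-0.4,-0.4,-0.4,-0.4,-0.4,-0.4],"grip":[0,0,0,0,0,0,0,0]}' 30;python3 js.py; python3 - <<'E'
from h import *
snap("wrist","w10"); crop("w10",200,100,440,330,3,"c12")
snap("side","s10"); crop("s10",180,230,340,350,5,"c13")
go([.4759,.3101,.034],109)
E
```

```text
t: 25.1
position: [0.4774, 0.3104, 0.0358]
orientation: [0.012, 0.986, 0.166, 0.008]
ft_force: [0.3, 0.2, 0.0]
gripper_width: 0.0855
[ 0.3785  0.3736  1.757  -0.0307  1.0014  1.6324] pitch -0.0097 [ 0.004 -0.009 -0.003 -0.    -0.001 -0.001] [0.4774 0.3104 0.0358] [ 0.0187 -0.0204 -0.9996]
t 25.2 pos [0.4772 0.3106 0.0359] jawyaw -70.9 j6 1.63 off [-1.4 -0.   1.9] spin 0.02 alt -29.98
```

View pics/c12.png

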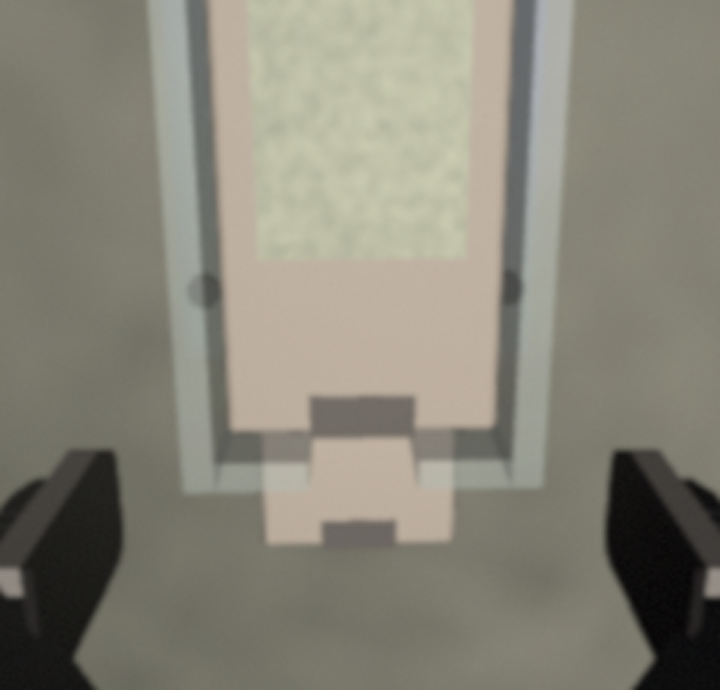

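View pics/c13.png

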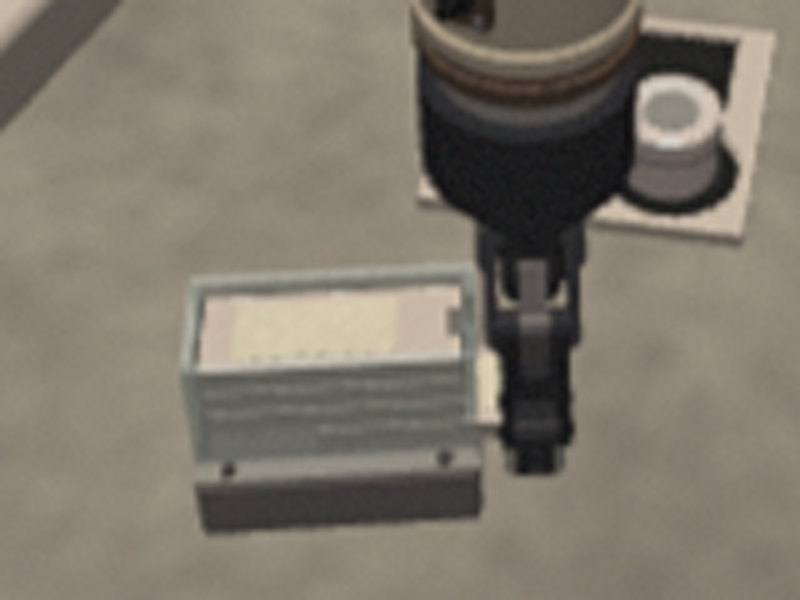

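```bash
python3 -m creep '{"offset":[[-1,0,2],[-1,0,2.5],[-1,0,2.5],[-1,0,2.5],[-1,0,2.5],[-1,0,2.5],[-1,0,2.5],[-1,0,2.5],[-1,0,2.5],[-1,0,2.5],[-1,0,2.5]],"spin":[0,0,0,0,0,0,0,0,0,0,0],"grip":[0,60,110,140,170,255,255,255,255,255,255]}' 40;python3 js.py; python3 - <<'E'
from h import *
from rig import ctrl
a=np.array([.9455,.3256,0])
p=np.array(ctrl.state()['position'])
go(p-.085*a,109)
snap("wrist","w11"); snap("side","s11"); crop("s11",180,230,340,350,5,"c14");crop("w11",200,100,440,330,3,"c15")
E
```

```text
t: 26.12
position: [0.4763, 0.3103, 0.0336]
orientation: [0.012, 0.986, 0.166, 0.008]
ft_force: [-2.3, -0.1, 5.6]
gripper_width: 0.0344
[ 0.379   0.375   1.7603 -0.0306  0.9964  1.6326] pitch -0.0098 [-0.     0.001 -0.     0.001  0.    -0.   ] [0.4763 0.3103 0.0336] [ 0.0188 -0.0201 -0.9996]
t 26.12 pos [0.4763 0.3103 0.0336] jawyaw -70.9 j6 1.63 off [-85.   -0.2  -1. ] spin 0.02 alt -29.98
```

View pics/c14.png

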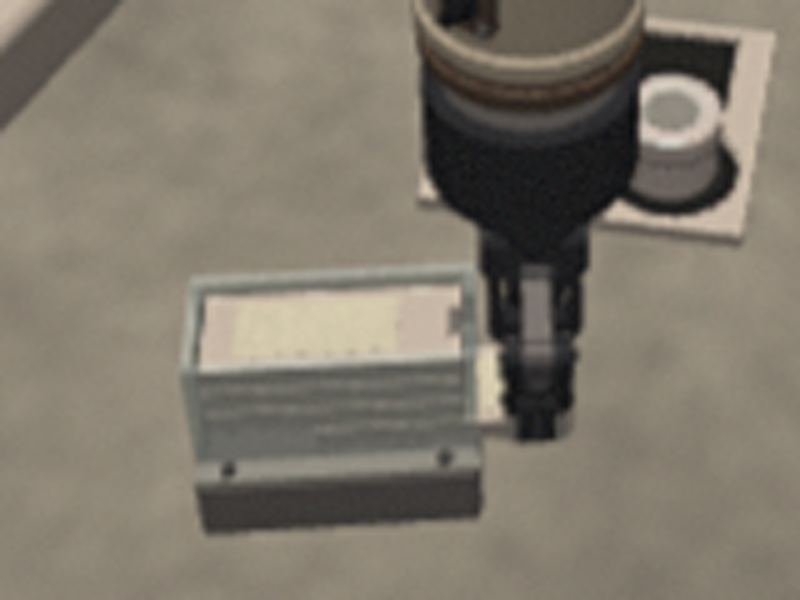

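View pics/c15.png

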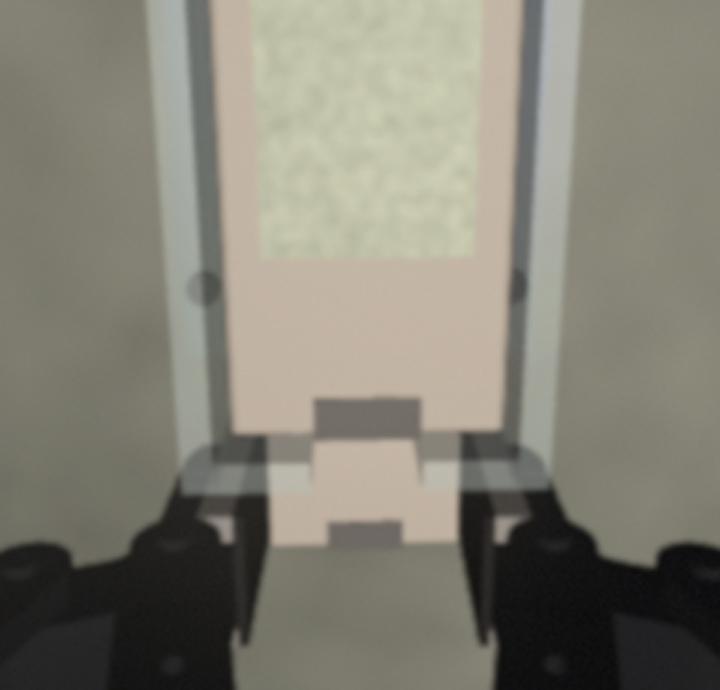

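```bash
python3 -m creep '{"offset":[[-6,0,0],[-14,0,0],[-22,0,0],[-30,0,0],[-38,0,0],[-46,0,-0.5],[-54,0,-0.5],[-62,0,-0.5],[-70,0,-1],[-78,0,-1],[-85,0,-1],[-85,0,-1]],"spin":[0,0,0,0,0,0,0,0,0,0,0,0],"grip":[255,255,255,255,255,255,255,255,255,255,255,255]}' 40;python3 js.py; python3 - <<'E'
from h import *
snap("wrist","w12"); snap("side","s12"); crop("s12",180,230,340,350,5,"c16")
E
```

```text
t: 27.22
position: [0.3939, 0.2818, 0.033]
orientation: [0.012, 0.986, 0.166, 0.006]
ft_force: [-0.4, -0.4, -0.5]
gripper_width: 0.0345
[ 0.3876  0.1894  1.9965 -0.0317  0.9485  1.6427] pitch -0.0071 [-0.003  0.021 -0.037 -0.001 -0.013 -0.001] [0.3939 0.2818 0.033 ] [ 0.0166 -0.021  -0.9996]
```

View pics/c16.png

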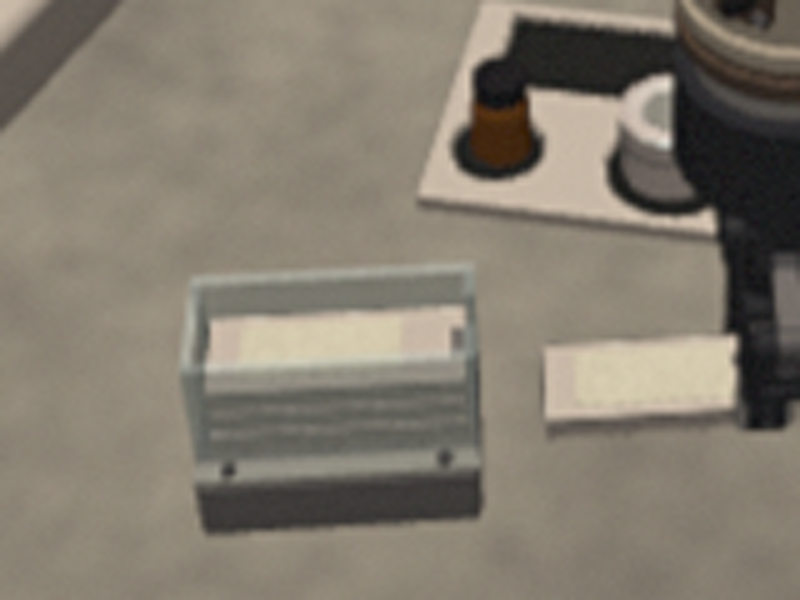

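View pics/w12.png

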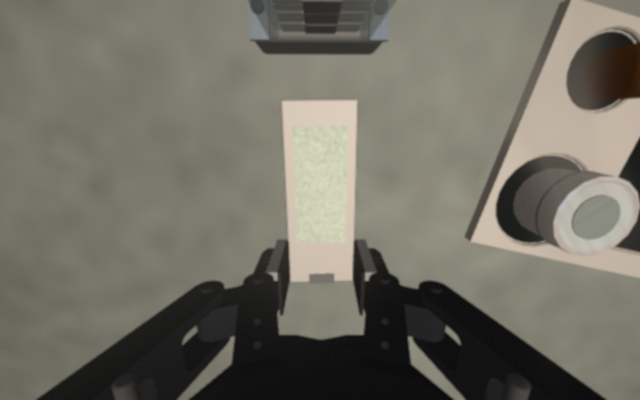

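```bash
python3 - <<'E'
from h import *
from rig import ctrl
p,d,c=load("w12"); X=cloud(c,d); print("z",X[120,320],X[260,320])
s=ctrl.state(); r=rot(s['orientation'])
P=np.array([atz(c,u,v,.0415) for u,v in [(283,101),(356,100),(353,282),(291,283)]]); 
print(P.round(4)); print("centre in tool",r.inv().apply(P.mean(0)-s['position'])*1000)
e=P[0]-P[3]+P[1]-P[2]; print(np.degrees(np.arctan2(e[1],e[0])),np.linalg.norm(e)/2)
go([.5388,.0916,.16],95.75)
E
```

```text
z [0.46200035 0.30582806 0.04135317] [0.39297976 0.28187814 0.04124147]
[[0.4643 0.3246 0.0415]
 [0.4758 0.2931 0.0415]
 [0.386  0.2599 0.0415]
 [0.3746 0.2926 0.0415]]
centre in tool [31.1692856   0.23938359 -7.52248146]
19.94216592633316 0.09548687711431267
t 27.32 pos [0.3958 0.2824 0.0336] jawyaw -70.9 j6 1.64 off [  74.   230.2 -119.8] spin 2.23 alt -27.77
```

```bash
python3 -m creep '{"offset":[[0,0,-10],[0,0,-35],[0,0,-65],[0,0,-95],[0,0,-115],[5,15,-120],[13,40,-120],[21,65,-120],[29,90,-120],[37,115,-120],[37,115,-120],[37,115,-120]],"spin":[0,0,0,-1,-2,-3,-4,-5,-6,-7,-7.5,-7.5],"grip":[255,255,255,255,255,255,255,255,255,255,255,255]}' 40;python3 js.py; python3 - <<'E'
from h import *
go([.537,.0914,.16],95.75)
E
```

```text
t: 28.32
position: [0.4675, 0.1873, 0.158]
orientation: [0.014, 0.848, 0.53, 0.003]
ft_force: [0.4, 0.4, -0.4]
gripper_width: 0.0345
[ 0.1549  0.0342  1.8812 -0.0244  1.2094  0.6162] pitch -0.0168 [ 0.036 -0.006  0.021  0.007  0.002  0.095] [0.4675 0.1873 0.158 ] [ 0.0202 -0.02   -0.9996]
t 28.32 pos [0.4675 0.1873 0.158 ] jawyaw -25.9 j6 0.62 off [-55.8 104.5   1.3] spin 9.72 alt -20.28
```

```bash
python3 -m creep '{"offset":[[-5,10,0],[-10,20,0],[-15,30,0],[-21,40,0],[-27,50,0],[-33,60,0],[-38,70,0],[-43,80,0],[-48,90,0],[-52,97,0],[-56,104,0],[-56,104,0]],"spin":[-1,-2,-3,-4,-5,-6,-7,-8,-9,-10,-10.5,-10.5],"grip":[255,255,255,255,255,255,255,255,255,255,255,255]}' 40;python3 js.py; python3 - <<'E'
from h import *
go([.537,.0914,.16],95.75)
E
```

```text
t: 29.32
position: [0.5372, 0.0911, 0.1619]
orientation: [0.014, 0.446, 0.895, -0.004]
ft_force: [0.1, 0.6, -0.1]
gripper_width: 0.0348
[-0.0428  0.131   1.7695 -0.0205  1.219  -0.6819] pitch -0.0221 [ 0.019 -0.012  0.016  0.014  0.007  0.1  ] [0.5372 0.0911 0.1619] [ 0.0213 -0.0202 -0.9996]
t 29.32 pos [0.5372 0.0911 0.1619] jawyaw 37.0 j6 -0.68 off [ 0.4 -0.   1.9] spin -9.79 alt 20.21
```

```bash
python3 -m creep '{"offset":[[0,0,0],[0,0,0],[0,0,0],[0,0,0],[0,0,0],[0,0,0],[0,0,0],[0,0,0],[0,0,0],[0,0,0],[0,0,0],[0,0,0]],"spin":[-1,-2,-3,-4,-5,-6,-7,-8,-9,-9.8,-9.8,-9.8],"grip":[255,255,255,255,255,255,255,255,255,255,255,255]}' 40;python3 js.py
python3 -m creep '{"offset":[[0,0,-40]],"spin":[0],"grip":[255]}'
python3 -m creep '{"offset":[[0,0,0],[0,0,0],[0,0,10],[0,0,20],[0,0,30],[0,0,40],[0,0,40],[0,0,40],[0,0,40]],"spin":[0,0,0,0,0,0,0,0,0],"grip":[255,255,255,255,255,255,255,255,255]}'; python3 js.py;  python3 - <<'E'
from h import *
go([.537,.0914,.16],95.75)
snap("wrist","w13")
E
```

```text
t: 30.32
position: [0.5369, 0.0918, 0.1621]
orientation: [0.01, -0.049, 0.999, -0.011]
ft_force: [-0.8, 0.7, -0.7]
gripper_width: 0.0346
[-0.0416  0.1305  1.7697 -0.0203  1.2195 -1.7034] pitch -0.022 [-0.003  0.001  0.    -0.001 -0.002 -0.002] [0.5369 0.0918 0.1621] [ 0.0212 -0.02   -0.9996]
t: 30.4
position: [0.5306, 0.0931, 0.1944]
orientation: [0.002, -0.047, 0.999, -0.01]
ft_force: [-0.6, -0.0, -1.3]
gripper_width: 0.0348
t: 31.15
position: [0.5309, 0.0923, 0.1544]
orientation: [0.002, -0.047, 0.999, -0.01]
ft_force: [0.6, -0.5, -0.4]
gripper_width: 0.0342
[-0.0412  0.1365  1.7792 -0.0202  1.22   -1.699 ] pitch -0.0059 [ 0.001 -0.013 -0.012  0.001  0.001 -0.001] [0.5309 0.0923 0.1544] [ 0.0052 -0.0192 -0.9998]
t 31.15 pos [0.5309 0.0923 0.1544] jawyaw 95.4 j6 -1.7 off [-6.  -1.6 -5.6] spin -0.06 alt 29.94
```

View pics/w13.png

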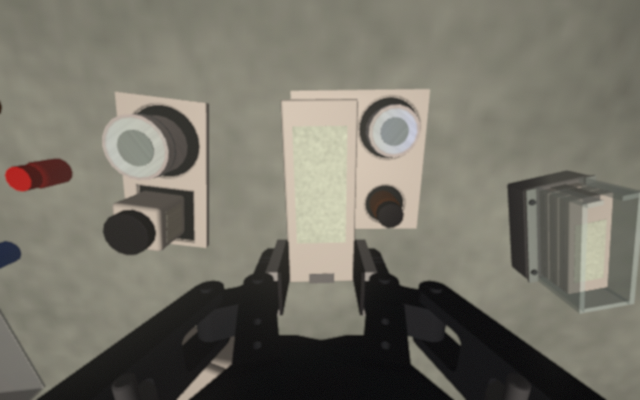

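```bash
python3 - <<'E'
from h import *
from rig import ctrl
p,d,c=load("w13"); X=cloud(c,d); print("z",X[120,320],X[260,320],X[200,300],X[200,348])
s=ctrl.state(); r=rot(s['orientation'])
P=np.array([atz(c,u,v,.162) for u,v in [(283,101),(356,100),(353,282),(291,283)]]); m=P.mean(0)
e=P[0]-P[3]+P[1]-P[2]; print(m,np.degrees(np.arctan2(e[1],e[0])),np.linalg.norm(e)/2)
t=np.array(s['position'])+np.array([.505,.0882,0])-m; t[2]=.011; print(t)
go(t,95.75)
E
```

```text
z [0.45750478 0.08469479 0.16122863] [0.53016586 0.0915709  0.16277653] [0.49706853 0.07831025 0.16335026] [0.49518022 0.10261559 0.16147428]
[0.49678106 0.08880498 0.162     ] -173.8198245084028 0.0961778084285638
[0.53944456 0.09174821 0.011     ]
t 31.2 pos [0.5312 0.0924 0.1548] jawyaw 95.4 j6 -1.7 off [ -7.5   1.5 143.9] spin -0.06 alt 29.94
```

```bash
python3 - <<'E'
from h import *
p,d,c=load("w13"); X=cloud(c,d)
Q=X[108:235,292:348].reshape(-1,3); Q=Q[Q[:,2]>.12]
A=np.c_[Q[:,:2],np.ones(len(Q))]; k,res,_,_=np.linalg.lstsq(A,Q[:,2],rcond=None); print(k,len(Q),np.sqrt(res/len(Q)))
Q=X[180:225,362:372].reshape(-1,3);print(np.median(Q,0))
E
```

```text
[-0.02617016 -0.01705485  0.17684577] 7112 [0.00874339]
[0.54009144 0.14007757 0.00777288]
```

```bash
python3 - <<'E'
from h import *
for n in ("w13","w12"):
    p,d,c=load(n); X=cloud(c,d)
    Q=X[108:235,292:348].reshape(-1,3); 
    m=np.median(Q[:,2]); Q=Q[abs(Q[:,2]-m)<.005]
    for _ in range(3):
        A=np.c_[Q[:,:2],np.ones(len(Q))]; k=np.linalg.lstsq(A,Q[:,2],rcond=None)[0]; r=Q[:,2]-A@k; Q=Q[abs(r)<2.5*r.std()]
    print(n,k,len(Q),r.std(),m)
E
```

```text
w13 [ 0.02188381 -0.04261166  0.15532694] 6950 0.0005934149102869447 0.16218319730326924
w12 [-0.00507802 -0.00244867  0.04431747] 6946 0.0005864290468660901 0.041368191386868786
```

```bash
python3 -m creep '{"offset":[[-3,0,20],[-6,1,55],[-7.5,1.5,90],[-7.5,1.5,118],[-7.5,1.5,132],[-7.5,1.5,138],[-7.5,1.5,140],[-7.5,1.5,140],[-7.5,1.5,140]],"spin":[0,0,0,0,0,0,0,0,0],"grip":[255,255,255,255,255,255,255,255,255]}' 40;python3 js.py; python3 - <<'E'
from h import *
go([.5394,.0917,.0105],95.75)
snap("wrist","w14"); snap("top","t14"); crop("t14",230,140,390,240,5,"c17")
E
```

```text
t: 31.95
position: [0.541, 0.0918, 0.0166]
orientation: [0.004, -0.047, 0.999, -0.01]
ft_force: [0.4, -0.0, -0.4]
gripper_width: 0.0346
[-0.0414  0.3604  1.8218 -0.0233  0.9495 -1.6927] pitch -0.0099 [-0.    -0.007 -0.001  0.002 -0.001 -0.   ] [0.541  0.0918 0.0166] [ 0.0093 -0.0194 -0.9998]
t 31.95 pos [0.541  0.0918 0.0166] jawyaw 95.4 j6 -1.69 off [1.6 0.2 6.1] spin -0.06 alt 29.94
```

View pics/w14.png

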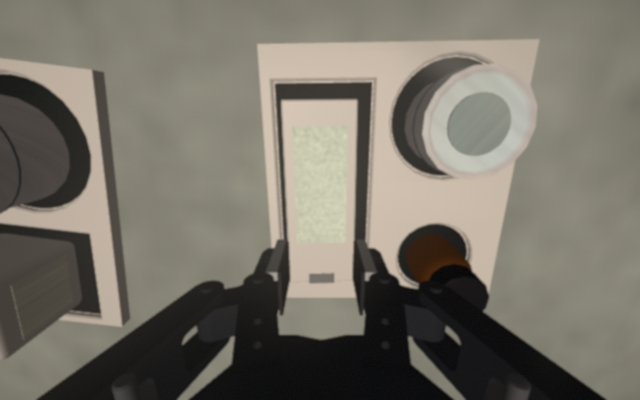

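View pics/c17.png

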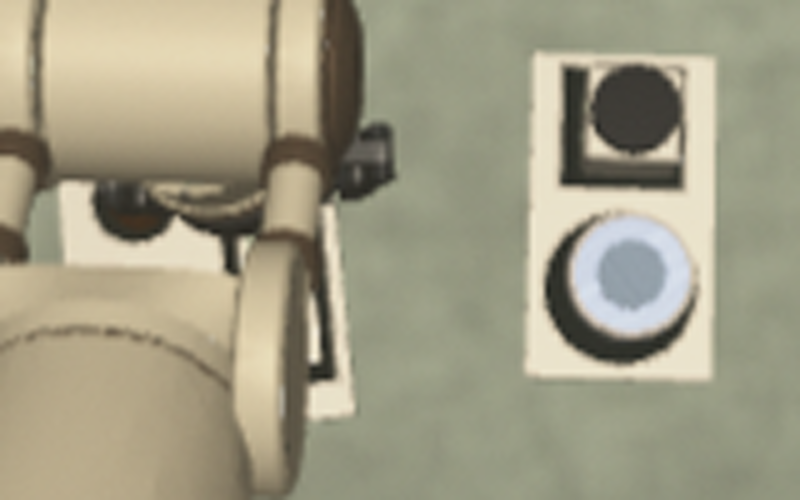

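```bash
python3 -m creep '{"offset":[[1,0,2],[1.5,0,4],[1.5,0,5],[1.5,0,6],[1.5,0,6],[1.5,0,6]],"spin":[0,0,0,0,0,0],"grip":[255,255,255,255,255,255]}' 40;python3 js.py
```

```text
t: 32.55
position: [0.5394, 0.0916, 0.0105]
orientation: [0.004, -0.047, 0.999, -0.01]
ft_force: [0.1, 0.1, 0.8]
gripper_width: 0.0345
[-0.042   0.368   1.827  -0.0236  0.937  -1.6929] pitch -0.0097 [ 0.001  0.001 -0.     0.001  0.002 -0.   ] [0.5394 0.0916 0.0105] [ 0.009  -0.0194 -0.9998]
```

```bash
python3 -m creep '{"offset":[[0,0,0],[0,0,0],[0,0,0],[0,0,-3],[0,0,-8],[0,0,-20]],"spin":[0,0,0,0,0,0],"grip":[120,105,105,105,105,105]}' 40;python3 -m creep '{"offset":[[0,0,-20],[0,0,-55],[0,0,-90],[0,0,-100],[0,0,-100],[0,0,-100]],"spin":[0,0,0,0,0,0],"grip":[105,105,50,0,0,0]}';python3 js.py; python3 - <<'E'
from h import *
snap("wrist","w15")
E
```

```text
t: 33.05
position: [0.5379, 0.092, 0.0299]
orientation: [0.003, -0.047, 0.999, -0.01]
ft_force: [0.2, 1.0, -0.3]
gripper_width: 0.0504
t: 33.55
position: [0.5376, 0.0939, 0.1306]
orientation: [0.003, -0.047, 0.999, -0.01]
ft_force: [0.2, 0.6, -1.1]
gripper_width: 0.0857
[-0.0377  0.1804  1.7805 -0.0207  1.1723 -1.6945] pitch -0.0084 [ 0.001  0.039  0.041  0.    -0.004  0.002] [0.5376 0.0939 0.1306] [ 0.0078 -0.0193 -0.9998]
```

View pics/w15.png

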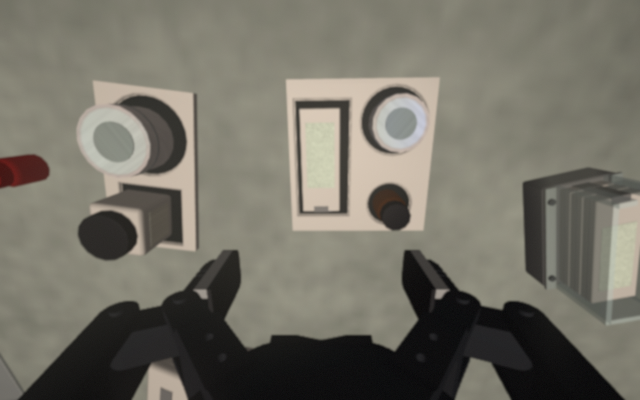

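```bash
python3 -m creep '{"offset":[[0,0,-35],[20,0,-60],[55,0,-60],[90,0,-60],[125,0,-60],[155,0,-60],[155,0,-60],[155,0,-60]],"spin":[0,0,0,0,0,0,0,0],"grip":[0,0,0,0,0,0,0,0]}';python3 - <<'E'
from h import *
for n,(a,b,e,f) in {"w15":(115,205,308,335)}.items():
    p,d,c=load(n); X=cloud(c,d); Q=X[a:b,e:f].reshape(-1,3); m=np.median(Q[:,2]); Q=Q[abs(Q[:,2]-m)<.004]
    for _ in range(3):
        A=np.c_[Q[:,:2],np.ones(len(Q))]; k=np.linalg.lstsq(A,Q[:,2],rcond=None)[0]; r=Q[:,2]-A@k; Q=Q[abs(r)<2.5*r.std()]
    print("mailer top z",m,"slopes",k[:2],r.std())
    print("plate",np.median(X[110:200,352:358].reshape(-1,3),0))
    for nm,u,v,z in [("stin",401,123,.041),("vial",397,215,.050),("ltin",113,141,.047),("jarcap",108,235,.070)]: print(nm,atz(c,u,v,z).round(4),X[v,u].round(4))
snap("side","s15"); snap("top","t15"); crop("s15",180,100,420,350,3,"c18"); crop("t15",150,130,390,250,3.3,"c19")
E
```

```text
t: 34.27
position: [0.3799, 0.0806, 0.1866]
orientation: [0.0, -0.047, 0.999, -0.009]
ft_force: [0.1, -0.6, -0.7]
gripper_width: 0.0858
mailer top z 0.017367010844543423 slopes [-0.00116684 -0.00328519] 0.0006446365120920612
plate [0.494629   0.11893793 0.0081744 ]
stin [0.4622 0.1491 0.041 ] [0.4622 0.1492 0.0408]
vial [0.5371 0.157  0.05  ] [0.5371 0.157  0.0502]
ltin [ 0.4983 -0.082   0.047 ] [ 0.4986 -0.0831  0.0456]
jarcap [ 0.5713 -0.0786  0.07  ] [ 0.5713 -0.0786  0.07  ]
```

View pics/c18.png

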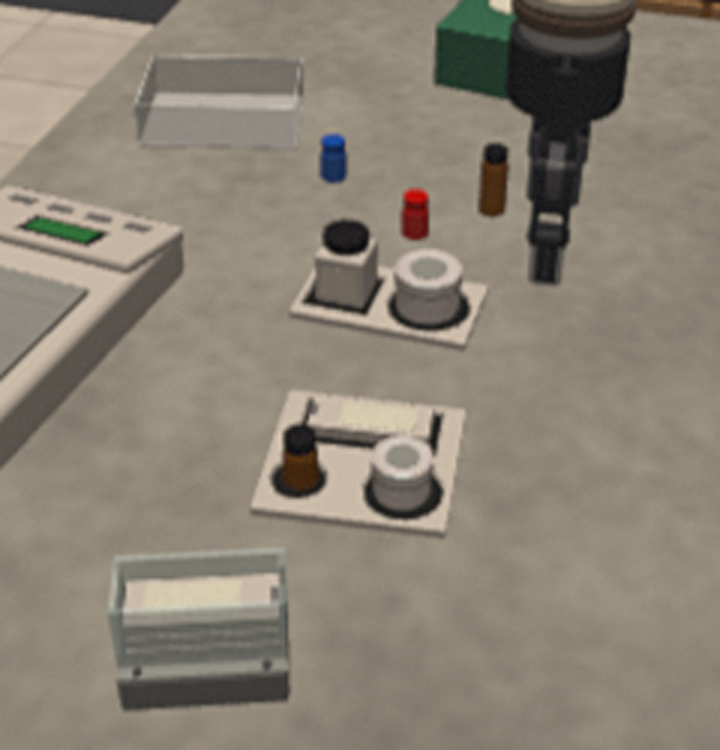

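View pics/c19.png

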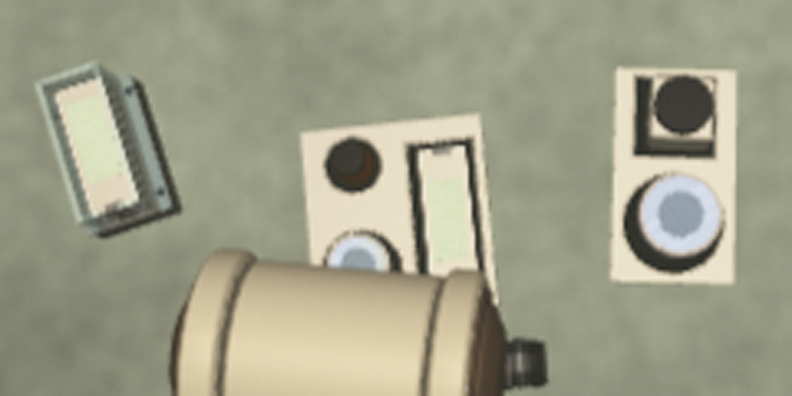

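```bash
python3 - <<'E'
from h import *
p,d,c=load("t15")
print(atz(c,*cpx(352,157,3.3,150,130),.050).round(4))
p,d,c=load("s15"); u,v=cpx(299,437,3,180,100); print(u,v,atz(c,u,v,.05).round(4))
X=cloud(load("w15")[2],load("w15")[1])
Q=X[205:226,388:408].reshape(-1,3); Q=Q[Q[:,2]>.047]; print(Q.mean(0),Q[:,2].std(),Q[:,:2].min(0),Q[:,:2].max(0))
from rig import ctrl; ctrl.sign_off()
E
```

```text
[0.5408 0.1525 0.05  ]
279.3333333333333 245.33333333333334 [0.5398 0.1618 0.05  ]
[0.53728451 0.15726611 0.05015029] 0.0006542253743151935 [0.52791257 0.1483793 ] [0.54691577 0.16682539]
the job is handed in; nothing more can be done
```

Both kits are made up and the job was handed in at about 34 s. I placed things in the order asked: large tin, square jar, small tin, short vial, then the bottom mailer. I drew the mailer out level and laid it in its nest with its label side still up and its length reversed in the nest.

**Last checks:**
- **Heights:** by wrist depth, the tops are at 17.4 mm (mailer), 40.8 mm (small tin), 50.2 mm (short vial) and 70.0 mm (jar). For things sitting on their nest floors I expected 17, 41, 50 and 70 mm. The mailer's slope is under 0.2°.
- **Large tin:** the depth at its lid read 45.6 mm against 47 mm expected. I put this down to the shape of the lid, as the pictures show the tin upright in its nest.
- **Left in place:** the side picture shows the taller vial standing where it was. The other three mailers are still stacked in the dispenser.
- **Robot:** the gripper is open and well clear of everything.

**Where readings disagreed:** the three cameras put the short vial's centre up to about 9 mm apart, at most 6 mm from its nest centre. The jar's cap centre came out up to about 8 mm from its nest centre in the last wrist view, but about 3 mm in the top view. Both stand at the correct height for the nest floor.

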